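# Gauge the lid height of a tablet cassette

### The arm

A 6-joint arm with a two-finger parallel gripper is mounted at the origin on the work surface. World frame = base frame: x ahead of the robot, y to its left, z up, the work surface at z = 0. Lengths are in m, angles in rad, forces in N, time in s.
With the tool pointing down it reaches from about 0.375 to 0.9 m from the base axis. Payload 3.1 kg.
Tool frame: the origin (TCP) lies at the very end of the fingers, on their centre line; the grasp point (between the pads) lies behind it (robot.tcp_to_grasp is the y of the grasp point in the tool frame, in m); y points along the fingers, z is the direction in which the jaws open and shut, and the axes are right-handed (so a half turn about y gives the same grasp; the last joint's range is limited). The gripper opens to 87 mm and grips with 3 to 60 N. Pads are 19 mm wide; open, the fingers measure 117 mm over their backs; the gripper's body (75 mm by 190 mm) begins 51 mm behind the grasp point.
Start: joints at [-0.178, 0.527, 1.433, -0, 1.181, -0.178], TCP at [0.625, 0, 0.198] pointing down, gripper open.
Joint ranges: [-3.08, 3.08], [-0.75, 2.2], [0.22, 2.44], [-1.43, 4.57], [0, 2.65], [-2.85, 2.85]. Speed limits (rad/s): [2.79, 2.79, 3.14, 3.14, 3.14, 3.14].

### API

Orientations are given as a unit quaternion [x, y, z, w].
In Python, from rig import robot, optics gives the robot as it stands. The module is installed in compiled form; this text tells all that it offers.
- The arm moves only by the tool carry_out, never from a script. Its argument "series" is a list of rows, each a list of 5 numbers: the shift along the tool's x, y, z in mm, then the turn about the tool's y in rad, then the closure, from 0 (fully open) to 1 (shut). A call has 1 to 12 rows; each row shifts and turns the pose as measured when the row begins, along the tool's axes as they then stand; what a row does not reach is not made up. A row lasts 1/8 s, in which the tool goes at most 62.5 mm and 10.7 degrees, less where a joint would pass 70% of its speed; a pose out of reach is approached as far as the arm can. A call is refused whole if a number of a shift passes 62.5 or a number of a turn 0.188, either way. A call with a gripper value outside its range is refused whole. The fingers move at their own pace and stop on an object; "squeeze" is the grip in N (left out, the last holds). Time passes only in rows, so rows that do not move let the fingers close. It gives the time, the measured TCP pose, the force and the opening at its end, in the units of the state.
- robot.get_obs(): the state, without advancing time (a new reading comes with each control period).
- optics.camera(name): name is "scene" or "side" or "wrist"; returns (picture, depth): 400x640x3 uint8, red, green, blue; 400x640 float32, m along the optical axis (not along the pixel's ray), 0 where there is no reading.
- optics.get_calibration(name): a dict with "K" (3x3 intrinsics, pixels), "eye" and "orientation" of the camera in the world. Camera axes: x right, y up, looking along -z (the intrinsics and any distortion apply to the point x, -y, -z); pixel columns grow to the right and rows downward; lengths in m; the calibration is good to about 2 mm. A picture is of the moment at which its call begins: read the wrist's pose just before it. get_calibration takes no time and is no camera call; for the wrist camera it gives the pose at the moment of the call.
- robot.hand_in(): hands the job in, once; it reports no verdict.
Trained networks look in the newest picture that a camera, given by its name, has taken for a name from the list of things; names that differ only in an ending like _2 or _b are one class to them, and where a whole thing is asked for, a point or a joint stands for the part that bears it (a point fixed in the world has none). Each returns a list of dicts, best first, with "p" (0 to 1); they miss things now and then, are a little off and sometimes report something else, mostly with a low value. They report only what shows in the picture. A call takes as long as a camera call.
- optics.boxes_of(camera, name): "box" ([left, top, width, height] as shares, 0 to 1, of the picture: columns of its width, rows of its height, round what is visible of it).
The state is a dict: "time": time; "q": joint angles; "joint_velocities": joint speeds; "joint_torque": joint torques, N m; "position": TCP position; "tool_rot": TCP orientation; "ft_force": force on the tool from outside, world axes, zero at the start; "moment": the same for the moment, N m; "grip_width": finger opening in m.
Only numpy, scipy, OpenCV 4.12 (cv2) and the standard library are available. Lean on these libraries where they do the work, as an engineer would, in place of code of your own. Each camera call takes 0.05 s, during which the arm holds its last target.

### The job

Slide the green-lidded tablet cassette along the gauge plate, without picking it up, until it sits squarely home against both blue fences under the raised foot. Then gently lower the gauge (it has a black knob on top) until its sprung foot rests on the lid with its stem pushed about half way up into the barrel (the red half of the stem gone, the white half still showing), and leave it standing there. Leave everything else where it is.

Things in the scene. Friction and masses are not known exactly. Their poses are not given: they have to be found in the camera images.
- gauge: height gauge fixed to the bench. Origin on the bench straight below the foot's axis, z up. Aluminium plate from x -130 to +60 and y -280 to +150 mm, its top at z 12 mm. A steel column 28 mm across, 255 mm tall, stands at x 0, y +115 mm; on it slides the carriage, whose 26 mm wide arm reaches out over the foot's axis.
- fence_corner (a point): inner corner of the two blue fences, on the plate's top (gauge x +40, y +70, z 12 mm), axes as the gauge's. The back fence's face lies at gauge x +40 mm from y -260 to +70, the side fence's face at gauge y +70 mm from x -50 to +50; both 28 mm tall. A cassette home against both has its centre at gauge x 0, y 0 and its axes along the gauge's.
- cassette: tablet cassette to gauge: grey open shell 80 (x) x 140 (y) x 50 mm, white plate on its -x face, about 0.5 kg, loose on the gauge plate. Origin at the centre of its underside, z up. Its green lid (74 x 134 x 6 mm) sits stiffly in the shell at an unknown height: the lid's top is 58 to 82 mm above the cassette's underside, different every time.
- foot: the gauge's sprung foot: steel disc 28 mm across, 6 mm thick, origin at the centre of its underside. It hangs on a 14 mm stem (lower 8 mm white, the rest red) below the carriage's barrel (24 mm across). A light spring (about 1 N, plus 0.3 N per mm) holds it out; it can be pushed 16 mm up into the barrel, to a hard stop.
- knob (a point): centre of the top face of the black knob on the carriage, straight above the foot. The knob is 36 mm across and 25 mm tall and can be pressed from above or pinched. With the foot fully out the foot's underside is 95 mm below this point; with the stem half way in, 87 mm.
- carriage (a joint): how far the carriage has been lowered from its top stop (m), 0 to 0.085; at 0 the knob's top is 230 mm and the free foot's underside 135 mm above the bench. It stays where it is left (stiff slide, about 5 N to push down).
- cassette_amber: a second tablet cassette of the same build with an orange lid, 80 x 140 mm, a bystander; origin at the centre of its underside
- syrup_bottle: amber glass bottle, blue cap, 68 mm across, 170 mm tall, a bystander; origin at the centre of its underside
- pink_bottle: red-pink bottle, white cap, 60 mm across, 150 mm tall, a bystander; origin at the centre of its underside
- tablet_jar: white jar, green cap, 70 mm across, 90 mm tall, a bystander; origin at the centre of its underside
- carton: white carton 60 x 90 x 120 mm, a bystander; origin at the centre of its underside
- spatula: 180 mm spatula lying flat, a bystander
- beaker: clear beaker 70 mm across, 90 mm tall, a bystander; origin at the centre of its underside

How it is judged:
By the outcome, as a careful person would: the job done as asked, in the order asked, and still so for the second after the job is handed in, with the robot touching nothing.
It also fails if it takes over 64 s, if anything falls off the work surface, if the arm or the gripper's body presses on something with over 40 N, if the wrist force passes 120 N, or if a joint passes its speed limit or range.

## Working session

There is one attempt and no reset: what is moved stays moved. The work goes in short steps, Python scripts to look and compute and a tool call to move; the robot and the scene stay as the last step left them, time stands still between calls to the robot, and variables do not carry over. Pictures are saved under pics/ and viewed, and the job is handed in when it is done.

Besides the shell and the picture viewer there is one more tool, called as a command line: name --pt "numbers of a row" for each row, then --argument value for the rest. carry_out: Moves the arm, as the interface text tells. Its arguments: {"type":"object","properties":{"series":{"type":"array"},"squeeze":{"type":"number"}},"required":["series"]}

```bash
mkdir -p pics; cat > h.py <<'E'
import numpy as np, cv2
from rig import robot, optics
from scipy.spatial.transform import Rotation as R
def shot(n,fn):
    c=optics.get_calibration(n); p,d=optics.camera(n)
    cv2.imwrite('pics/'+fn+'.png',p[:,:,::-1]); np.savez('pics/'+fn+'.npz',p=p,d=d,K=c['K'],eye=c['eye'],o=c['orientation'])
    return p,d,c
def rot(o):
    o=np.array(o,float); return o if o.shape==(3,3) else R.from_quat(o).as_matrix()
def cloud(d,c):
    K=np.array(c['K']);v,u=np.mgrid[:d.shape[0],:d.shape[1]]
    P=np.stack([(u-K[0,2])/K[0,0]*d,-(v-K[1,2])/K[1,1]*d,-d],-1)
    W=P@rot(c['orientation']).T+np.array(c['eye']); W[d==0]=np.nan; return W
E
python3 - <<'E'
from h import *
print(robot.get_obs(),robot.tcp_to_grasp)
for n in ['scene','side','wrist']:
    p,d,c=shot(n,n+'0'); print(n,c)
    for k in ['gauge','cassette','foot','knob']:
        print(k,[(np.round(np.array(b['box'])*[640,400,640,400]),round(b['p'],2)) for b in optics.boxes_of(n,k)[:2]])
E
```

```text
{'time': 0.0, 'q': array([-1.78522298e-01,  5.28473672e-01,  1.43392184e+00,  3.71028278e-05,
        1.18133957e+00, -1.78474295e-01]), 'joint_velocities': array([-0.00029368, -0.00081572, -0.0011428 ,  0.0003051 , -0.00110022,
       -0.00236259]), 'joint_torque': array([-5.45745443e-04, -4.40045428e+01, -1.76593530e+01,  6.32597599e-02,
        5.83207863e-02, -1.53719384e-04]), 'position': array([6.24221367e-01, 1.67552555e-04, 1.96560837e-01]), 'tool_rot': array([-0.50040622,  0.50064436, -0.49938613,  0.49956215]), 'ft_force': array([ 0.35660041, -0.16543619, -0.96931655]), 'moment': array([-0.00492124, -0.00452792,  0.01523069]), 'grip_width': 0.08687517455230823} -0.0187
scene {'K': array([[458.29945224,   0.        , 310.29620175],
       [  0.        , 458.29945224, 194.59564119],
       [  0.        ,   0.        ,   1.        ]]), 'eye': array([ 1.23516137, -0.02356326,  1.2169882 ]), 'orientation': array([0.19951781, 0.19642842, 0.65524943, 0.70161009])}
gauge [(array([211., 182., 160., 108.]), 0.62), (array([139., 182.,  31.,  42.]), 0.48)]
cassette [(array([231., 220.,
[... 446 characters left out ...]
.]), 0.6)]
cassette [(array([296., 167.,  36.,  48.]), 0.75), (array([280., 347.,  68.,  52.]), 0.63)]
foot [(array([275., 160.,  25.,  62.]), 0.52)]
knob [(array([273., 160.,  27.,  59.]), 0.72)]
wrist {'K': array([[299.85260345,   0.        , 321.50959448],
       [  0.        , 299.85260345, 196.17103777],
       [  0.        ,   0.        ,   1.        ]]), 'eye': array([0.6256555 , 0.08241694, 0.38422471]), 'orientation': array([-1.51532048e-01,  2.00989437e-04,  3.90465228e-04,  9.88452248e-01])}
gauge [(array([196.,   2., 211., 342.]), 0.83)]
cassette [(array([287., 227.,  70., 119.]), 0.56)]
foot []
knob [(array([247.,   0., 126., 261.]), 0.9), (array([288., 230.,  68., 114.]), 0.4)]
```

View pics/scene0.png

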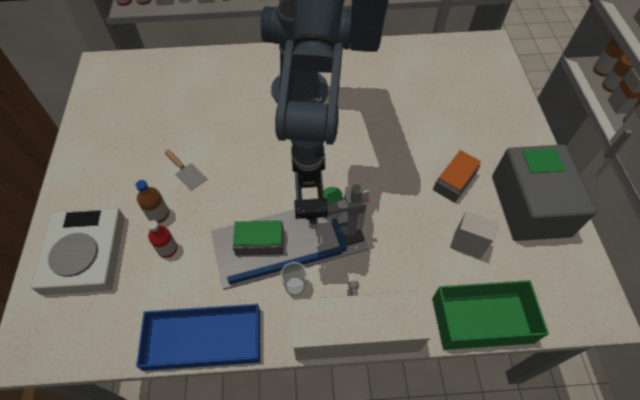

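View pics/side0.png

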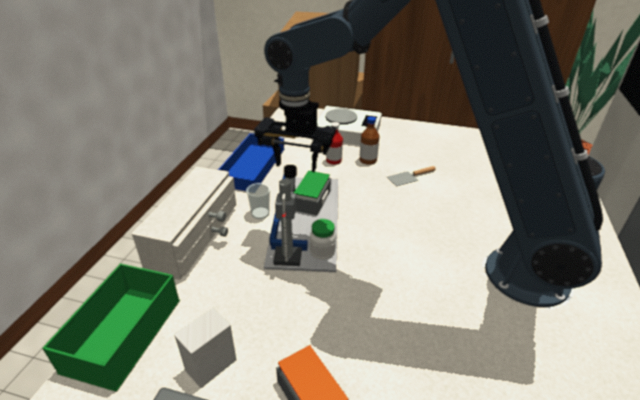

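View pics/wrist0.png

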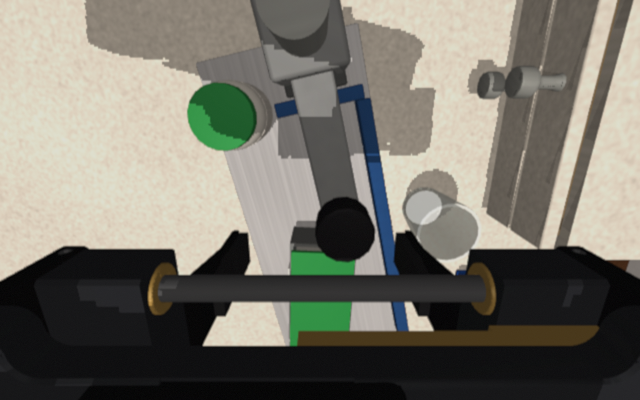

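```bash
cat >> h.py <<'E'
def load(fn):
    z=np.load('pics/'+fn+'.npz'); c=dict(K=z['K'],eye=z['eye'],orientation=z['o']); return z['p'],z['d'],c,cloud(z['d'],c)
E
python3 - <<'E'
from h import *
for n in ['scene','side','wrist']:
    p,d,c,W=load(n+'0'); h=cv2.cvtColor(p,cv2.COLOR_RGB2HSV)
    ok=np.isfinite(W[...,0])&(W[...,0]>0.35)&(W[...,0]<0.95)&(abs(W[...,1])<0.4)
    print(n)
    def rep(m,nm,zr):
        m=m&ok&(W[...,2]>zr[0])&(W[...,2]<zr[1])
        nn,l,st,ce=cv2.connectedComponentsWithStats(m.astype(np.uint8))
        for i in range(1,nn):
            if st[i,4]<25: continue
            X=W[l==i]; r=cv2.minAreaRect((X[:,:2]*1000).astype(np.float32))
            print(nm,st[i],'z',np.round(np.percentile(X[:,2],[5,50,95]),4),'rect',np.round(r[0],1),np.round(r[1],1),round(r[2],1))
    H,S,V=h[...,0],h[...,1],h[...,2]
    rep((H>45)&(H<75)&(S>120),'green',(0.03,.2))
    rep((H>100)&(H<125)&(S>110),'blue',(0.015,.06))
    rep((V<40)&(S<120),'black',(0.222,.24))
    rep((S<60)&(V>60),'plate',(0.008,.018))
    rep((S<80)&(V>40),'colm',(0.24,.26))
E
```

```text
scene
green [324 188  18  15 198] z [0.1006 0.1037 0.1074] rect [529.1  67.9] [48.3 48.4] 15.5
green [ 234  221   47   24 1021] z [0.0763 0.0799 0.0836] rect [ 625.3 -149.2] [128.3  72.9] 87.6
green [435 285  36  58 637] z [0.0343 0.0676 0.092 ] rect [869.9 332.1] [ 67.5 150.3] 58.4
blue [228 219 119  64 812] z [0.0281 0.0404 0.045 ] rect [700.2 -57.7] [ 96.3 351.1] 27.9
blue [163 305  97  50 593] z [0.018  0.0406 0.0537] rect [ 837.4 -250.8] [277.7 112.7] 63.1
plate [ 212  209  127   80 3482] z [0.01   0.0137 0.0172] rect [ 626.4 -102.6] [193.1 352. ] 12.8
plate [338 211  11  12  78] z [0.0093 0.014  0.0166] rect [557.9 103.7] [24.9 43.7] 49.7
plate [303 239  66  28 294] z [0.0096 0.0131 0.0169] rect [679.   69.5] [ 33.4 199.1] 18.0
plate [286 276  17   8  41] z [0.008  0.0117 0.0177] rect [744.1 -54.3] [44.3 19.5] 86.0
colm [351 184  12  13 116] z [0.243  0.2557 0.2591] rect [614.3 118.8] [27.6 28.2] 46.2
side
green [294 171  34  27 561] z [0.075  0.0775 0.0801] rect [626. -98.] [224.3  72.6] 85.8
green [313 220  21  17 297] z [0.0927 0.1012 0.1037] rect [531.5  74.5] [51.8 58.7] 1
[... 2146 characters left out ...]
 [0.0104 0.0117 0.013 ] rect [561.1  -5.1] [102.5 290.4] 12.4
plate [ 340  101   46  174 2331] z [0.0104 0.0117 0.0132] rect [669.5 -37.6] [ 41.4 239.6] 12.4
plate [403 188  30  26  88] z [0.0084 0.0132 0.0172] rect [746.6 -36.8] [48.2 14. ] 44.3
plate [421 208  26  22 138] z [0.0086 0.0135 0.0175] rect [776.  -67.2] [40.1 10.9] 43.9
plate [272 302  18  44 450] z [0.0104 0.0116 0.0128] rect [ 564.5 -236.3] [79.7 23.6] 89.3
plate [ 350  302   46   29 1225] z [0.0104 0.0116 0.0127] rect [ 702.8 -222.3] [52.2 68.7] 89.5
colm [ 256    0   74   47 2660] z [0.2455 0.2545 0.2557] rect [614.5 112.5] [14.  27.7] 89.5
colm [203 245  21  19  31] z [0.2423 0.2515 0.259 ] rect [571.9  10.6] [3.7 1. ] 7.3
```

```bash
python3 - <<'E'
import cv2
a=cv2.imread('pics/scene0.png')[170:300,190:390]
cv2.imwrite('pics/c1.png',cv2.resize(a,None,fx=4,fy=4,interpolation=cv2.INTER_CUBIC))
E
```

```text
(no output)
```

View pics/c1.png

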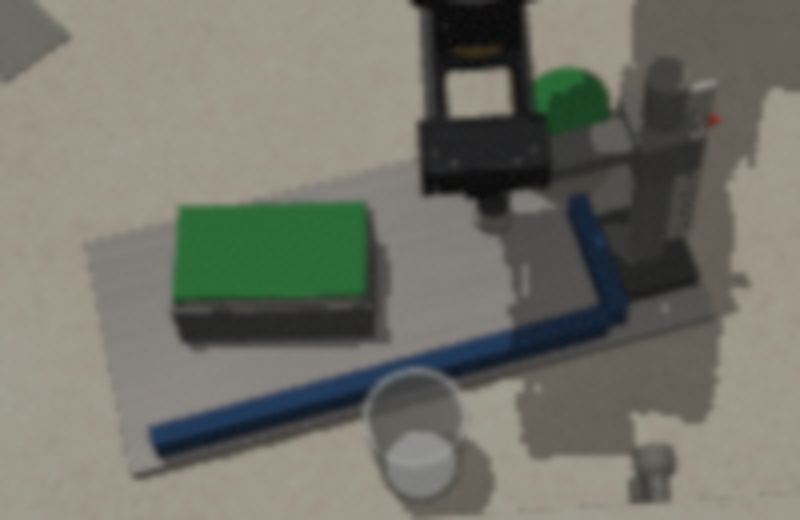

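```bash
cat >> h.py <<'E'
G0=np.array([.639,.008,0.]); GY=np.radians(12.4)
def g2w(p):
    c,s=np.cos(GY),np.sin(GY); p=np.array(p,float)/1000; return G0+np.array([c*p[0]-s*p[1],s*p[0]+c*p[1],p[2]])
def w2g(w):
    c,s=np.cos(GY),np.sin(GY); d=np.asarray(w)-G0; return 1000*np.stack([c*d[...,0]+s*d[...,1],-s*d[...,0]+c*d[...,1],d[...,2]],-1)
def st():
    o=robot.get_obs(); Rm=rot(o['tool_rot']); z=Rm[:,2]
    print('t',round(o['time'],2),'tcp_g',np.round(w2g(o['position']),1),'w',np.round(o['position'],4),'jaw_g_deg',round(np.degrees(np.arctan2(z[1],z[0])-GY),2),'F',np.round(o['ft_force'],1),'grip',round(o['grip_width'],4)); return o,Rm
def to(p):
    o,Rm=st(); d=Rm.T@(g2w(p)-o['position'])*1000; print('shift to',p,'=',np.round(d,1)); return d
E
python3 - <<'E'
from h import *
o,Rm=st(); print(np.round(Rm,3)); to([-128,-148,110])
p,d,c,W=load('scene0')
for k in ['pink_bottle','syrup_bottle']: 
    pass
g=w2g(W); m=(g[...,2]>60)&(g[...,1]<-240)&(g[...,1]>-600)&(abs(g[...,0])<300)
v,u=np.where(m); print(np.round(np.percentile(g[m],[2,50,98],axis=0)))
E
```

```text
t 0.75 tcp_g [-15.4  -4.8 197.6] w [0.625  0.     0.1976] jaw_g_deg -12.4 F [-0.6  0.1  0.2] grip 0.0874
[[-0.  0.  1.]
 [-1. -0. -0.]
 [ 0. -1.  0.]]
t 0.75 tcp_g [-15.4  -4.8 197.6] w [0.625  0.     0.1976] jaw_g_deg -12.4 F [-0.6  0.1  0.2] grip 0.0874
shift to [-128, -148, 110] = [164.1  87.6 -79.2]
[[-256. -598.   60.]
 [-180. -452.   71.]
 [ -45. -391.  172.]]
```

carry_out --pt "0 -50 0 0 0" --pt "0 -50 0 0 0" --pt "0 -20 0 0 0"

```text
time: 1.12
position: [0.6236, 0.0002, 0.318]
tool_rot: [-0.501, 0.502, -0.498, 0.499]
ft_force: [0.3, -0.6, 0.3]
grip_width: 0.0872
```

```bash
python3 - <<'E'
from h import *
st(); shot('wrist','wrist1'); to([-128,-148,120])
E
```

```text
t 1.12 tcp_g [-16.7  -4.3 318. ] w [6.236e-01 2.000e-04 3.180e-01] jaw_g_deg -12.41 F [ 0.3 -0.6  0.3] grip 0.0872
t 1.18 tcp_g [-15.8  -4.7 320.1] w [0.6246 0.     0.3201] jaw_g_deg -12.41 F [1.8 0.1 1.8] grip 0.0867
shift to [-128, -148, 120] = [164.2 200.3 -78.2]
```

View pics/wrist1.png

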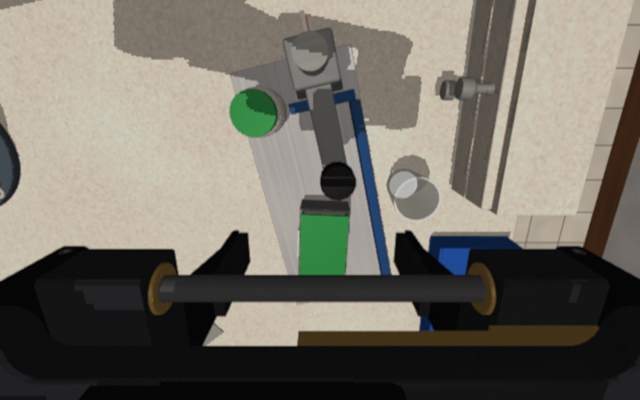

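```bash
python3 - <<'E'
from h import *
p,d,c,W=load('wrist1'); h=cv2.cvtColor(p,cv2.COLOR_RGB2HSV); H,S,V=h[...,0],h[...,1],h[...,2]
g=w2g(W)
m=(H>45)&(H<75)&(S>120)&(g[...,2]>60)&(g[...,2]<90)
X=g[m].astype(np.float32); r=cv2.minAreaRect(X[:,:2]); print('lid',r,np.median(X[:,2]))
# fence inner edges from fence top pixels
b=(H>100)&(H<125)&(S>110)&(abs(g[...,2]-40)<4)
for y0 in range(-200,60,30):
    q=b&(abs(g[...,1]-y0)<8)&(g[...,0]>20)
    if q.sum()>5: print('back',y0,np.round(np.percentile(g[q][:,0],[2,98]),1),q.sum())
q=b&(g[...,0]>-50)&(g[...,0]<30)&(g[...,1]>50); print('side',np.round(np.percentile(g[q][:,1],[2,98]),1),np.round(np.percentile(g[q][:,0],[2,98]),1))
k=(V<45)&(abs(g[...,2]-224)<4)&(np.hypot(g[...,0],g[...,1])<30); print('knob',cv2.minEnclosingCircle(g[k][:,:2].astype(np.float32)))
j=(H>45)&(H<75)&(g[...,2]>92); print('jar',cv2.minEnclosingCircle(g[j][:,:2].astype(np.float32)))
f=(abs(g[...,2]-12)<1.5)&(S<60)&(g[...,0]<-60)
for y0 in range(-200,150,50):
    q=f&(abs(g[...,1]-y0)<8)
    if q.sum()>5: print('platex',y0,np.round(np.percentile(g[q][:,0],[1]),1),q.sum())
E
```

```text
Traceback (most recent call last):
cv2.error: OpenCV(4.12.0) /io/opencv/modules/imgproc/src/convhull.cpp:143: error: (-215:Assertion failed) total >= 0 && (depth == CV_32F || depth == CV_32S) in function 'convexHull'
```

```bash
python3 - <<'E'
from h import *
p,d,c,W=load('wrist1'); h=cv2.cvtColor(p,cv2.COLOR_RGB2HSV); H,S,V=h[...,0],h[...,1],h[...,2]
g=w2g(W)
A=lambda q:np.ascontiguousarray(g[q][:,:2].astype(np.float32))
m=(H>45)&(H<75)&(S>120)&(g[...,2]>60)&(g[...,2]<90)
r=cv2.minAreaRect(A(m)); print('lid',r,np.median(g[m][:,2]))
b=(H>100)&(H<125)&(S>110)&(abs(g[...,2]-40)<4)
for y0 in range(-200,60,30):
    q=b&(abs(g[...,1]-y0)<8)&(g[...,0]>20)
    if q.sum()>5: print('back',y0,np.round(np.percentile(g[q][:,0],[2,98]),1),q.sum())
q=b&(g[...,0]>-50)&(g[...,0]<30)&(g[...,1]>50); print('side',np.round(np.percentile(g[q][:,1],[2,98]),1),np.round(np.percentile(g[q][:,0],[2,98]),1))
k=(V<45)&(abs(g[...,2]-224)<4)&(np.hypot(g[...,0],g[...,1])<30); print('knob',cv2.minEnclosingCircle(A(k)))
j=(H>45)&(H<75)&(g[...,2]>92)&(g[...,1]>0); print('jar',cv2.minEnclosingCircle(A(j)))
f=(abs(g[...,2]-12)<1.5)&(S<60)&(g[...,0]<-60)
for y0 in range(-200,150,50):
    q=f&(abs(g[...,1]-y0)<8)
    if q.sum()>5: print('platex',y0,np.round(np.percentile(g[q][:,0],[1]),1),q.sum())
E
```

```text
lid ((-44.01339340209961, -135.30816650390625), (104.7275161743164, 72.61162567138672), 75.09068298339844) 77.5118501276172
back -200 [ 41.7 203.2] 161
back -170 [41.3 55.5] 74
back -140 [41.  55.1] 78
back -110 [40.9 55.2] 84
back -80 [40.7 55.3] 89
back -50 [40.7 55. ] 92
back -20 [40.7 54.8] 98
back 10 [40.5 54.5] 102
back 40 [40.4 54.2] 107
side [71.3 83.8] [-47.6  29.2]
knob ((0.16173236072063446, 0.25842809677124023), 17.094600677490234)
jar ((-21.33499526977539, 51.61312484741211), 105.98600006103516)
platex -200 [-128.4] 79
platex -150 [-128.4] 127
platex -100 [-128.2] 216
platex -50 [-128.1] 333
platex 0 [-128.7] 346
platex 50 [-567.7] 199
platex 100 [-548.6] 113
```

carry_out --pt "41 20 -20 0 0" --pt "41 20 -20 0 0" --pt "41 20 -19 0 0" --pt "41 20 -19 0 0" --pt "0 0 0 0.17 0" --pt "0 0 0 0.17 0" --pt "0 0 0 0.17 0" --pt "0 0 0 0.17 0" --pt "0 0 0 0.17 0" --pt "0 0 0 0.17 0" --pt "0 0 0 0.17 0" --pt "0 0 0 0.17 0"

```text
time: 2.68
position: [0.5403, -0.167, 0.2299]
tool_rot: [-0.062, 0.707, -0.702, 0.055]
ft_force: [0.4, -0.9, 0.4]
grip_width: 0.0871
```

```bash
python3 - <<'E'
from h import *
o,Rm=st(); print(np.round(Rm,2)); shot('wrist','wrist2'); to([-130,-148,30])
E
```

```text
t 2.67 tcp_g [-134.  -149.8  229.9] w [ 0.5403 -0.167   0.2299] jaw_g_deg -92.93 F [ 0.4 -0.9  0.4] grip 0.0871
[[-0.99 -0.01  0.16]
 [-0.16  0.01 -0.99]
 [ 0.01 -1.   -0.01]]
t 2.73 tcp_g [-134.  -149.8  229.8] w [ 0.5403 -0.167   0.2298] jaw_g_deg -93.14 F [ 0.8 -0.3 -1. ] grip 0.0867
shift to [-130, -148, 30] = [ -5.6 199.7  -0.5]
```

View pics/wrist2.png

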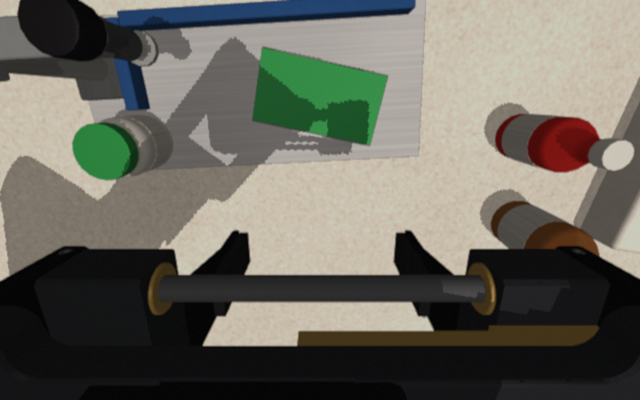

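```bash
cat >> h.py <<'E'
def lid(fn):
    p,d,c,W=load(fn); h=cv2.cvtColor(p,cv2.COLOR_RGB2HSV); H,S,V=h[...,0],h[...,1],h[...,2]; g=w2g(W)
    m=(H>45)&(H<75)&(S>110)&(g[...,2]>60)&(g[...,2]<90)&(abs(g[...,0])<120)&(g[...,1]<95)
    n,l,s,ce=cv2.connectedComponentsWithStats(m.astype(np.uint8)); i=1+np.argmax(s[1:,4]); q=l==i
    r=cv2.minAreaRect(np.ascontiguousarray(g[q][:,:2].astype(np.float32))); print('lid',np.round(r[0],1),np.round(r[1],1),round(r[2],2),'z',np.round(np.median(g[q][:,2]),1))
E
python3 -c "
from h import *
lid('wrist2')"
```

```text
lid [ -47.9 -149.8] [132.9  73. ] 75.18 z 77.5
```

carry_out --pt "0 50 0 -0.05 0" --pt "0 50 0 0 0" --pt "0 50 0 0 0" --pt "0 46 0 0 0"

```text
time: 3.22
position: [0.5433, -0.1684, 0.0321]
tool_rot: [0.078, -0.703, 0.703, -0.079]
ft_force: [-0.0, -1.0, -0.2]
grip_width: 0.087
```

```bash
python3 - <<'E'
from h import *
st(); to([-60,-149,32])
E
```

```text
t 3.23 tcp_g [-131.4 -151.7   32.1] w [ 0.5433 -0.1684  0.0321] jaw_g_deg -89.6 F [-0.  -1.  -0.2] grip 0.087
t 3.23 tcp_g [-131.4 -151.7   32.1] w [ 0.5433 -0.1684  0.0321] jaw_g_deg -89.6 F [-0.  -1.  -0.2] grip 0.087
shift to [-60, -149, 32] = [-71.4   0.2  -2.2]
```

carry_out --pt "-15 0 0 0 0" --pt "-8 0 0 0 0" --pt "-6 0 0 0 0" --pt "-6 0 0 0 0" --pt "-6 0 0 0 0" --pt "-6 0 0 0 0" --pt "-6 0 0 0 0" --pt "-6 0 0 0 0" --pt "-6 0 0 0 0"

```text
time: 4.35
position: [0.6097, -0.1527, 0.0346]
tool_rot: [0.081, -0.702, 0.703, -0.08]
ft_force: [-2.3, -0.6, 0.8]
grip_width: 0.0871
```

```bash
python3 - <<'E'
from h import *
st(); shot('wrist','wrist3'); lid('wrist3'); to([-52,-149,32])
E
```

```text
t 4.35 tcp_g [ -63.2 -150.7   34.6] w [ 0.6097 -0.1527  0.0346] jaw_g_deg -89.31 F [-2.3 -0.6  0.8] grip 0.0871
lid [ -15.  -146.4] [ 79.9 133.5] 0.73 z 77.5
t 4.4 tcp_g [ -61.9 -150.9   34.8] w [ 0.6109 -0.1527  0.0348] jaw_g_deg -89.3 F [-1.   0.3 -1.1] grip 0.0872
shift to [-52, -149, 32] = [-9.9  2.8 -1.8]
```

View pics/wrist3.png

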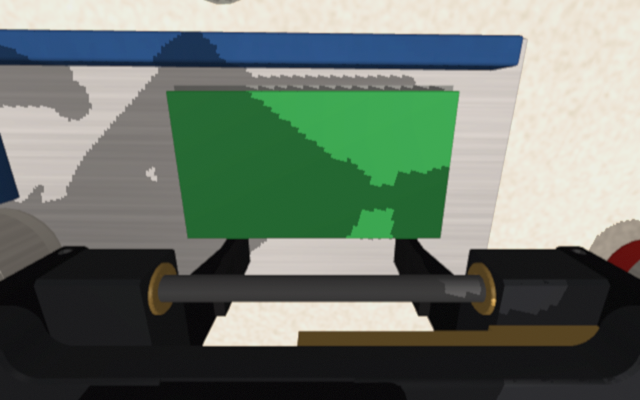

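carry_out --pt "-4 1 0 0 0" --pt "-4 1 0 0 0" --pt "-3 0 0 0 0"

```text
time: 4.78
position: [0.6212, -0.1499, 0.0327]
tool_rot: [0.081, -0.702, 0.703, -0.08]
ft_force: [-5.3, -0.2, 1.6]
grip_width: 0.0868
```

carry_out --pt "-2 0 0 0 0" --pt "-2 0 0 0 0"

```text
time: 5.03
position: [0.6211, -0.1496, 0.0326]
tool_rot: [-0.084, 0.703, -0.702, 0.077]
ft_force: [-5.9, -2.2, 5.2]
grip_width: 0.0872
```

```bash
python3 - <<'E'
from h import *
st(); shot('wrist','wrist4'); lid('wrist4')
E
```

```text
t 5.03 tcp_g [ -51.4 -150.1   32.6] w [ 0.6211 -0.1496  0.0326] jaw_g_deg -89.33 F [-5.9 -2.2  5.2] grip 0.0872
lid [  -3.8 -146.3] [ 82.1 133.9] 0.93 z 77.5
```

View pics/wrist4.png

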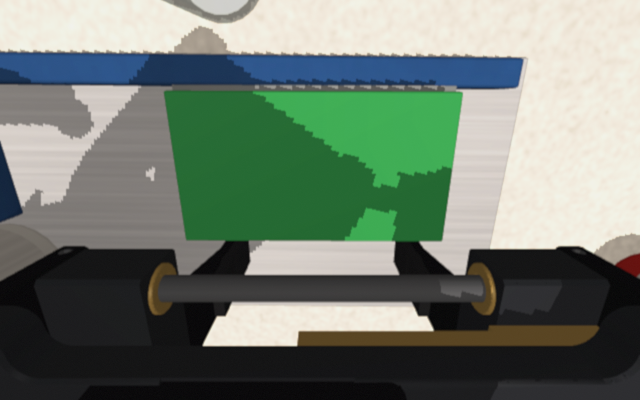

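carry_out --pt "-4 0 0 0 0" --pt "-5 0 0 0 0"

```text
time: 5.32
position: [0.6209, -0.1489, 0.0327]
tool_rot: [-0.09, 0.703, -0.702, 0.07]
ft_force: [-14.6, -4.4, 9.8]
grip_width: 0.087
```

```bash
python3 - <<'E'
from h import *
st(); shot('wrist','wrist5'); lid('wrist5')
p,d,c,W=load('wrist5'); h=cv2.cvtColor(p,cv2.COLOR_RGB2HSV); H,S,V=h[...,0],h[...,1],h[...,2]; g=w2g(W)
b=(H>100)&(H<125)&(S>110)&(abs(g[...,2]-40)<3)
m=(H>45)&(H<75)&(S>110)&(abs(g[...,2]-77.5)<3)
for y0 in range(-220,-60,10):
    q=b&(abs(g[...,1]-y0)<4); r=m&(abs(g[...,1]-y0)<4)
    print(y0, np.round(np.percentile(g[q][:,0],[2,50,98]),1) if q.any() else '', np.round(np.percentile(g[r][:,0],[2,98]),1) if r.any() else '')
E
```

```text
t 5.33 tcp_g [ -51.4 -149.4   32.7] w [ 0.6209 -0.1489  0.0327] jaw_g_deg -89.44 F [-14.6  -4.4   9.8] grip 0.087
lid [  -3.5 -145.9] [ 82.  133.6] 0.11 z 77.5
-220 [41.9 49.1 56.1] 
-210 [42.3 49.  56. ] [-33.3  36.4]
-200 [42.2 49.1 55.9] [-33.5  36.7]
-190 [42.1 49.2 55.7] [-33.7  36.6]
-180 [42.  49.1 55.7] [-33.6  36.5]
-170 [41.9 49.1 56.1] [-33.6  36.4]
-160 [41.8 49.  56. ] [-33.6  36.3]
-150 [42.2 48.9 55.9] [-33.3  36.2]
-140 [42.1 48.8 55.8] [-33.7  36.5]
-130 [42.  48.7 55.7] [-33.2  36.4]
-120 [41.4 48.6 55.6] [-33.2  36.3]
-110 [41.8 49.  55.7] [-34.2  36.2]
-100 [41.7 48.8 55.4] [-34.2  36.1]
-90 [41.6 48.8 55.8] [-33.7  36. ]
-80 [41.5 48.7 55.7] [-33.5  35.9]
-70 [41.4 48.6 55.6]
```

carry_out --pt "8 0 0 0 0" --pt "8 0 0 0 0" --pt "0 -50 0 0 0" --pt "0 -50 0 0 0" --pt "-33 -30 50 0 0.4" --pt "-33 0 50 0 0.4" --pt "0 0 0 0.17 0.4" --pt "0 0 0 0.17 0.4" --pt "0 0 0 0.17 0.4" --pt "0 0 0 0.17 0.4" --pt "0 0 0 0.17 0.4"

```text
time: 6.75
position: [0.7, -0.2338, 0.1607]
tool_rot: [-0.222, -0.669, 0.671, 0.23]
ft_force: [0.1, -0.1, 0.5]
grip_width: 0.0524
```

carry_out --pt "0 0 0 0.17 0.4" --pt "0 0 0 0.17 0.4" --pt "0 0 0 0.17 0.4" --pt "0 0 0 0.17 0.4"

```text
time: 7.25
position: [0.7024, -0.233, 0.1598]
tool_rot: [-0.441, -0.55, 0.552, 0.444]
ft_force: [-0.4, 0.1, 0.1]
grip_width: 0.0526
```

```bash
python3 - <<'E'
from h import *
o,Rm=st(); print(np.round(o['q'],2)); shot('wrist','wrist6');shot('scene','scene6'); lid('scene6'); to([0,-248,40])
E
```

```text
t 7.25 tcp_g [  10.2 -249.   159.8] w [ 0.7024 -0.233   0.1598] jaw_g_deg -179.93 F [-0.4  0.1  0.1] grip 0.0526
[-0.47  0.73  1.14 -0.    1.28  2.45]
lid [   0.9 -146.6] [130.8  73.2] 88.72 z 79.7
t 7.35 tcp_g [  10.  -249.   159.8] w [ 0.7022 -0.233   0.1598] jaw_g_deg -179.58 F [-0.   0.4  0.2] grip 0.0519
shift to [0, -248, 40] = [  0.8 119.8   9.3]
```

View pics/scene6.png

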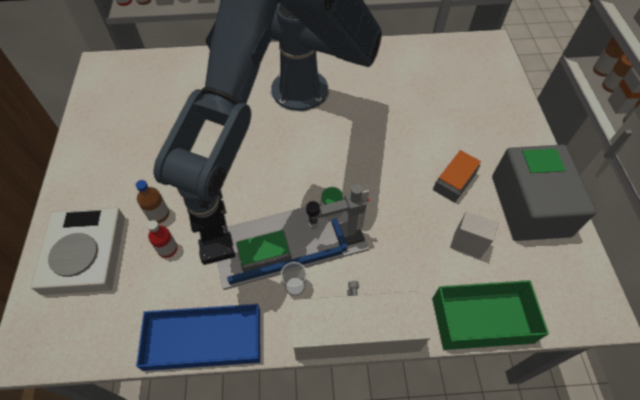

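carry_out --pt "0 40 6 0 0.6" --pt "0 40 6 0 0.6" --pt "0 37 1 0 0.6" --pt "8 0 0 0 0.6" --pt "8 0 0 0 0.6" --pt "6 0 0 0 0.6"

```text
time: 8.1
position: [0.6889, -0.2146, 0.0445]
tool_rot: [0.439, 0.557, -0.556, -0.434]
ft_force: [-0.1, 0.1, -0.6]
grip_width: 0.035
```

```bash
python3 - <<'E'
from h import *
st(); shot('wrist','wrist7'); to([-3,-95,42])
E
```

```text
t 8.1 tcp_g [   0.9 -228.1   44.5] w [ 0.6889 -0.2146  0.0445] jaw_g_deg -178.67 F [-0.1  0.1 -0.6] grip 0.035
t 8.15 tcp_g [   1.2 -227.4   44.9] w [ 0.689  -0.2138  0.0449] jaw_g_deg -178.65 F [0.7 0.3 0.6] grip 0.0347
shift to [-3, -95, 42] = [132.4   2.3   1.1]
```

View pics/wrist7.png

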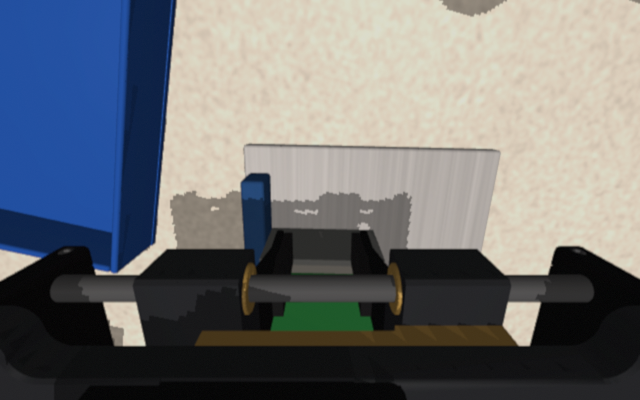

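carry_out --pt "0 3 2 0.025 0.6" --pt "8 0 0 0 0.6" --pt "10 0 0 0 0.6" --pt "10 0 0 0 0.6" --pt "10 0 0 0 0.6" --pt "10 0 0 0 0.6" --pt "10 0 0 0 0.6" --pt "10 0 0 0 0.6"

```text
time: 9.15
position: [0.6737, -0.1467, 0.0445]
tool_rot: [0.449, 0.551, -0.55, -0.437]
ft_force: [-0.1, -3.2, -0.7]
grip_width: 0.0352
```

```bash
python3 - <<'E'
from h import *
st(); shot('side','side8');shot('scene','scene8'); lid('side8'); lid('scene8'); to([-3,-95,42])
a=cv2.imread('pics/scene8.png')[170:300,190:390]
cv2.imwrite('pics/c8.png',cv2.resize(a,None,fx=4,fy=4,interpolation=cv2.INTER_CUBIC))
E
```

```text
t 9.15 tcp_g [   0.7 -158.5   44.5] w [ 0.6737 -0.1467  0.0445] jaw_g_deg -180.06 F [-0.1 -3.2 -0.7] grip 0.0352
lid [-17.4 -77.1] [ 38.6 133.7] 4.29 z 77.6
lid [  0.1 -67.1] [ 72.4 105.2] 1.08 z 79.7
t 9.25 tcp_g [   0.7 -156.9   44.4] w [ 0.6734 -0.1451  0.0444] jaw_g_deg -180.04 F [ 0.3  0.7 -0.1] grip 0.0348
shift to [-3, -95, 42] = [62.   1.7  3.8]
```

View pics/c8.png

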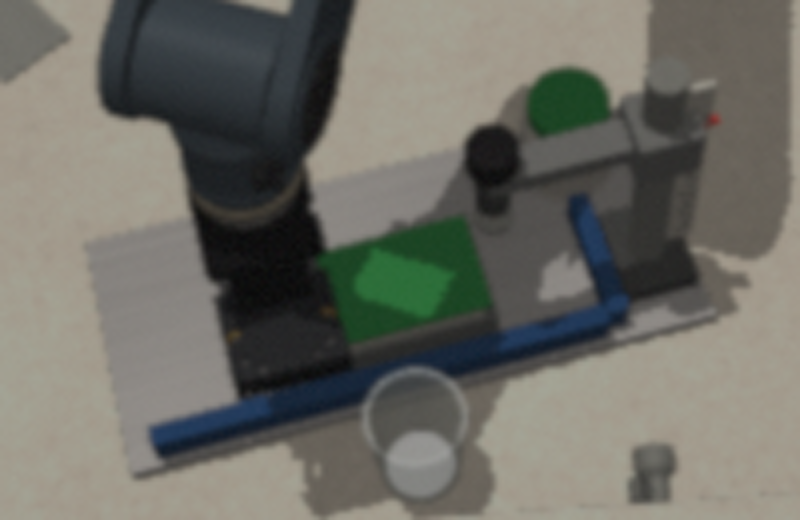

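carry_out --pt "10 0 1 0 0.6" --pt "10 0 1 0 0.6" --pt "10 0 1 0 0.6" --pt "10 0 0 0 0.6" --pt "10 0 0 0 0.6" --pt "8 0 0 0 0.6"

```text
time: 10.0
position: [0.6586, -0.0866, 0.0445]
tool_rot: [0.45, 0.552, -0.55, -0.437]
ft_force: [0.7, -2.3, 0.9]
grip_width: 0.0346
```

```bash
python3 - <<'E'
from h import *
st(); shot('side','side9');shot('scene','scene9'); lid('side9'); lid('scene9'); 
a=cv2.imread('pics/scene9.png')[170:300,190:390]
b=cv2.imread('pics/side9.png')[130:290,240:360]
cv2.imwrite('pics/c9.png',cv2.resize(a,None,fx=4,fy=4,interpolation=cv2.INTER_CUBIC))
cv2.imwrite('pics/s9.png',cv2.resize(b,None,fx=3.7,fy=3.7,interpolation=cv2.INTER_CUBIC))
E
```

```text
t 10.0 tcp_g [ -1.2 -96.6  44.5] w [ 0.6586 -0.0866  0.0445] jaw_g_deg -180.1 F [ 0.7 -2.3  0.9] grip 0.0346
lid [-21.3 -15.6] [132.   32.5] 89.66 z 77.4
lid [-1.9 -4.2] [100.7  73.7] 89.99 z 79.7
```

View pics/c9.png

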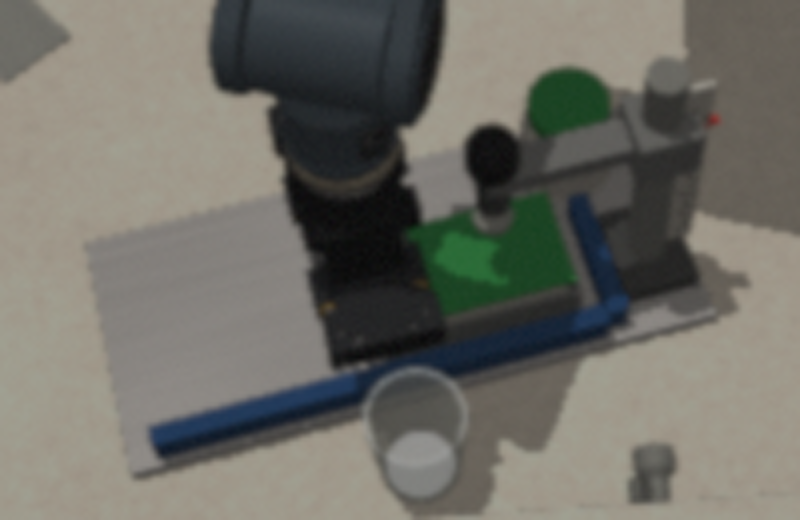

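View pics/s9.png

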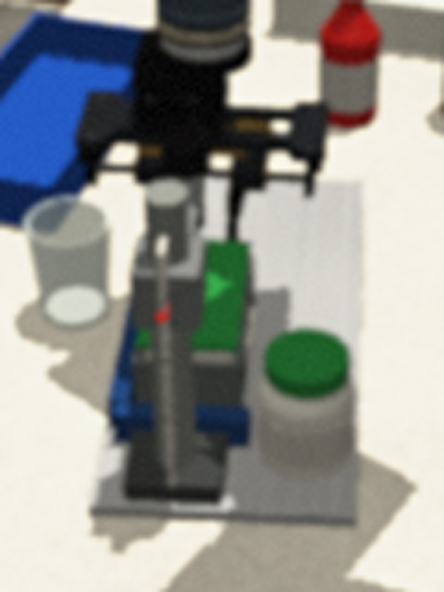

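carry_out --pt "5 0 0 0 0.6" --pt "4 0 0 0 0.6" --pt "3 0 0 0 0.6"

```text
time: 10.48
position: [0.6558, -0.0742, 0.0442]
tool_rot: [0.45, 0.552, -0.55, -0.437]
ft_force: [0.9, -2.7, 1.0]
grip_width: 0.0348
```

carry_out --pt "3 0 0 0 0.6" --pt "3 0 0 0 0.6"

```text
time: 10.72
position: [0.655, -0.0687, 0.0443]
tool_rot: [0.45, 0.552, -0.55, -0.437]
ft_force: [3.0, -6.7, 0.9]
grip_width: 0.0347
```

```bash
python3 - <<'E'
from h import *
st(); 
E
```

```text
t 10.72 tcp_g [ -0.9 -78.4  44.3] w [ 0.655  -0.0687  0.0443] jaw_g_deg -180.09 F [ 3.  -6.7  0.9] grip 0.0347
```

carry_out --pt "3 0 0 0 0.6" --pt "4 0 0 0 0.6"

```text
time: 10.98
position: [0.6557, -0.0685, 0.0452]
tool_rot: [-0.453, -0.55, 0.553, 0.432]
ft_force: [0.5, -12.6, 0.6]
grip_width: 0.0345
```

```bash
python3 - <<'E'
from h import *
st(); shot('scene','scene10'); lid('scene10'); 
a=cv2.imread('pics/scene10.png')[180:270,270:370]
cv2.imwrite('pics/c10.png',cv2.resize(a,None,fx=6.5,fy=6.5,interpolation=cv2.INTER_CUBIC))
E
```

```text
t 10.97 tcp_g [ -0.2 -78.3  45.2] w [ 0.6557 -0.0685  0.0452] jaw_g_deg -179.85 F [  0.5 -12.6   0.6] grip 0.0345
lid [ 0.1 15. ] [74.3 99.7] 0.88 z 80.1
```

View pics/c10.png

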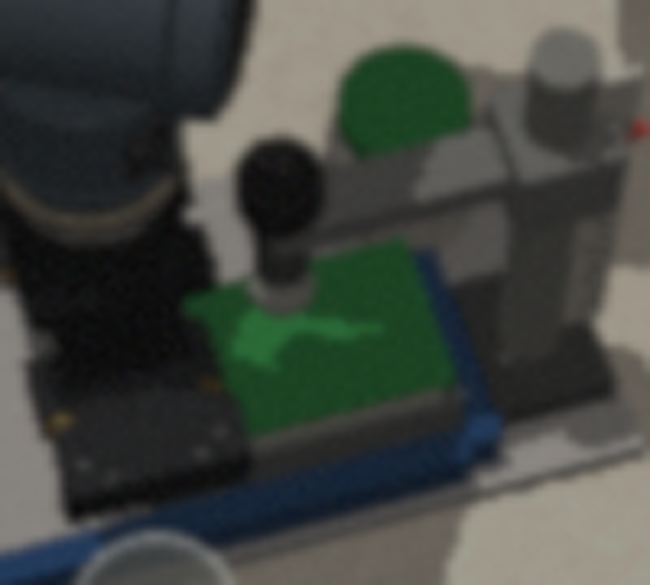

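carry_out --pt "-10 0 0 0 0.6" --pt "-30 0 0 0 0.6" --pt "0 -60 0 0 1" --pt "0 -60 0 0 1" --pt "0 -60 30 0 1" --pt "30 -30 40 -0.17 1" --pt "0 0 0 -0.17 1" --pt "0 0 0 -0.17 1" --pt "0 0 0 -0.17 1" --pt "0 0 0 -0.17 1" --pt "0 0 0 -0.17 1" --pt "0 0 0 -0.17 1"

```text
time: 12.52
position: [0.579, -0.0796, 0.2499]
tool_rot: [0.044, 0.707, -0.704, -0.044]
ft_force: [0.6, -0.1, -1.4]
grip_width: 0.0006
```

carry_out --pt "0 0 0 -0.17 1" --pt "0 0 0 -0.17 1"

```text
time: 12.78
position: [0.5776, -0.0775, 0.2487]
tool_rot: [-0.081, 0.706, -0.699, 0.079]
ft_force: [0.4, 0.2, -0.4]
grip_width: 0.0001
```

```bash
python3 - <<'E'
from h import *
st(); shot('wrist','wrist11');lid('wrist11')
shot('side','side11'); shot('scene','scene11')
E
```

```text
t 12.78 tcp_g [-78.4 -70.3 248.7] w [ 0.5776 -0.0775  0.2487] jaw_g_deg -89.4 F [ 0.4  0.2 -0.4] grip 0.0001
lid [-0.  -0.3] [ 73.9 132.9] 0.7 z 77.6
```

View pics/wrist11.png

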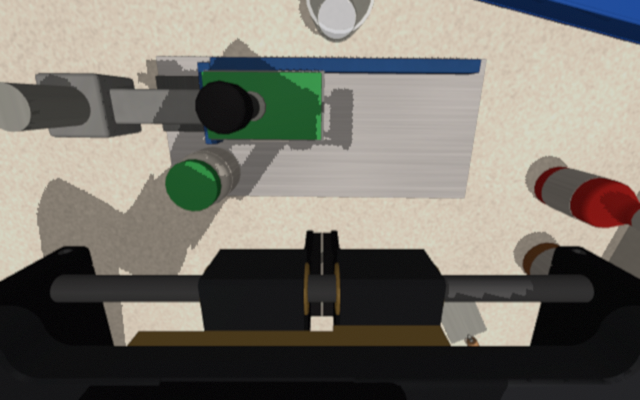

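```bash
python3 - <<'E'
from h import *
p,d,c,W=load('wrist11'); h=cv2.cvtColor(p,cv2.COLOR_RGB2HSV); H,S,V=h[...,0],h[...,1],h[...,2]; g=w2g(W)
b=(H>100)&(H<125)&(S>110)&(abs(g[...,2]-40)<3)
m=(H>45)&(H<75)&(S>110)&(abs(g[...,2]-77.5)<3)
for y0 in range(-240,70,20):
    q=b&(abs(g[...,1]-y0)<5)&(g[...,0]>20); r=m&(abs(g[...,1]-y0)<5)
    print(y0, np.round(np.percentile(g[q][:,0],[2,50,98]),1) if q.any() else '', np.round(np.percentile(g[r][:,0],[2,98]),1) if r.any() else '')
for x0 in range(-45,45,10):
    q=b&(abs(g[...,0]-x0)<5)&(g[...,1]>50); r=m&(abs(g[...,0]-x0)<5)
    print(x0, np.round(np.percentile(g[q][:,1],[2,98]),1) if q.any() else '', np.round(np.percentile(g[r][:,1],[2,98]),1) if r.any() else '')
k=(V<45)&(abs(g[...,2]-224)<4)&(np.hypot(g[...,0],g[...,1])<30); print('knob',cv2.minEnclosingCircle(np.ascontiguousarray(g[k][:,:2].astype(np.float32))),np.median(g[k][:,2]))
a=cv2.imread('pics/wrist11.png')[40:170,140:350]
cv2.imwrite('pics/c11.png',cv2.resize(a,None,fx=3.8,fy=3.8,interpolation=cv2.INTER_CUBIC))
E
```

```text
-240 [41.3 48.1 54.8] 
-220 [41.1 47.9 55.7] 
-200 [40.9 47.6 55.6] 
-180 [40.7 47.6 55.3] 
-160 [40.5 48.3 55.1] 
-140 [40.4 47.1 54.9] 
-120 [41.2 48.  54.7] 
-100 [41.  47.7 54.5] 
-80 [40.7 48.6 55.4] 
-60 [42.8 48.6 55.2] [-34.9  34.1]
-40 [42.5 48.3 55. ] [-35.2  33.9]
-20 [42.4 48.6 54.9] [-35.4  33.7]
0 [42.2 48.8 54.6] [-35.8  34.4]
20 [42.  47.8 54.3] [-37.   35.3]
40 [41.8 48.5 54.2] [-37.2  35.1]
60 [41.5 47.3 54. ] [-37.5  34.9]
-45 [69.7 83.2] 
-35 [80.8 84.4] [-64.6  62.5]
-25 [81.6 84.6] [-65.7  23.5]
-15  [-65.6   9.9]
-5  [-65.6  -4.7]
5  [-65.5  -4.8]
15 [82.2 84. ] [-65.3  16.8]
25 [81.4 85.4] [-64.2  62.9]
35 [81.1 83.8] [-64.1  62.7]
knob ((0.3352063000202179, -0.8652029633522034), 17.932764053344727) 224.16778968695388
```

View pics/c11.png

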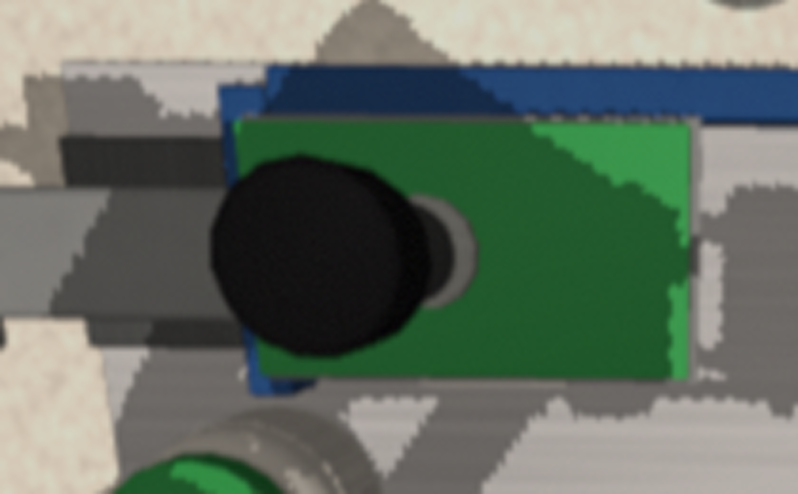

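carry_out --pt "0 0 24 -0.01 0" --pt "0 0 24 0 0" --pt "0 55 0 0 0" --pt "0 55 0 0 0" --pt "0 55 0 0 0" --pt "0 47 0 0 0" --pt "-8 0 0 0 0"

```text
time: 13.8
position: [0.5999, -0.1263, 0.0321]
tool_rot: [-0.073, 0.706, -0.7, 0.075]
ft_force: [0.2, -0.0, 0.5]
grip_width: 0.063
```

```bash
python3 - <<'E'
from h import *
st(); shot('wrist','wrist12')
E
```

```text
t 13.8 tcp_g [ -67.  -122.8   32.1] w [ 0.5999 -0.1263  0.0321] jaw_g_deg -90.4 F [ 0.2 -0.   0.5] grip 0.063
```

View pics/wrist12.png

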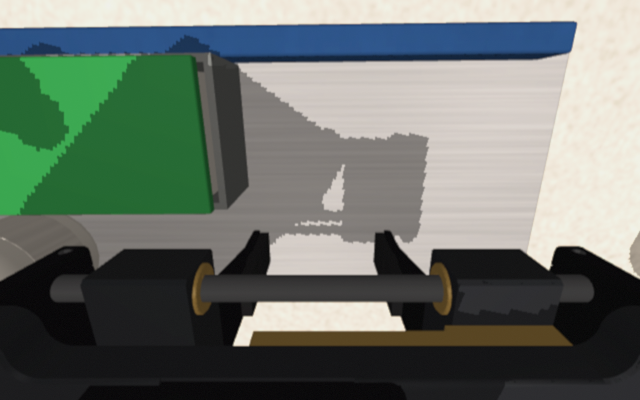

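```bash
python3 - <<'E'
from h import *
p,d,c,W=load('wrist12'); h=cv2.cvtColor(p,cv2.COLOR_RGB2HSV); H,S,V=h[...,0],h[...,1],h[...,2]; g=w2g(W)
b=(H>100)&(H<125)&(S>110)&(abs(g[...,2]-40)<3)
m=(H>45)&(H<75)&(S>110)&(abs(g[...,2]-77.5)<3)
for y0 in range(-240,10,15):
    q=b&(abs(g[...,1]-y0)<5)&(g[...,0]>20); r=m&(abs(g[...,1]-y0)<5)
    print(y0, np.round(np.percentile(g[q][:,0],[2,50,98]),1) if q.any() else '', np.round(np.percentile(g[r][:,0],[2,98]),1) if r.any() else '')
def line(M,edge):
    pts=[]
    for u in np.where(M.any(0))[0]:
        v=np.where(M[:,u])[0]; v=v.min() if edge=='top' else v.max(); pts.append(g[v,u,:2])
    return np.array(pts)
for nm,M in [('fence',b&(g[...,1]>-255)),('lid',m)]:
    L=line(M,'top'); k=(L[:,1]<-5); f=np.polyfit(L[k,1],L[k,0],1); print(nm,np.degrees(np.arctan(f[0])),np.polyval(f,-60),np.std(L[k,0]-np.polyval(f,L[k,1])))
E
```

```text
-240 [40.7 48.2 55.4] 
-225 [40.8 48.2 55.5] 
-210 [40.9 48.4 55.7] 
-195 [40.7 48.  55.2] 
-180 [40.7 48.2 55.5] 
-165 [40.7 48.2 55.5] 
-150 [40.7 47.9 55.2] 
-135 [40.5 48.  55.4] 
-120 [40.6 48.1 55.5] 
-105 [40.6 47.8 55.2] 
-90 [40.3 47.8 55.2] 
-75 [40.4 48.  55.3] 
-60 [43.2 49.1 55. ] [-34.9  34.7]
-45 [42.9 49.1 55.1] [-35.   34.8]
-30 [43.  49.1 55.2] [-35.2  34.8]
-15 [43.1 49.2 54.9] [-35.2  34.7]
0 [43.1 49.1 55.1] [-35.2  34.6]
fence -0.14979270087251553 55.21158187814636 0.22473552859419857
lid 14.634908625554095 26.807855189457648 11.469009128507386
```

carry_out --pt "0 0 -6 0 0" --pt "0 0 0 0 0"

```text
time: 14.1
position: [0.6066, -0.1224, 0.039]
tool_rot: [-0.067, 0.704, -0.703, 0.08]
ft_force: [0.7, -0.4, 1.1]
grip_width: 0.0841
```

```bash
python3 - <<'E'
from h import *
o,_=st(); print(np.round(o['joint_velocities'],3))
E
```

```text
t 14.1 tcp_g [ -59.7 -120.4   39. ] w [ 0.6066 -0.1224  0.039 ] jaw_g_deg -90.41 F [ 0.7 -0.4  1.1] grip 0.0841
[-0.007 -0.021 -0.03  -0.004 -0.001  0.003]
```

carry_out --pt "-3 3 0 0 0" --pt "-3 0 0 0 0"

```text
time: 14.35
position: [0.6144, -0.1215, 0.039]
tool_rot: [0.066, -0.703, 0.704, -0.082]
ft_force: [0.6, -0.0, 0.7]
grip_width: 0.087
```

```bash
python3 - <<'E'
from h import *
o,_=st()
E
```

```text
t 14.35 tcp_g [ -51.8 -121.2   39. ] w [ 0.6144 -0.1215  0.039 ] jaw_g_deg -90.41 F [ 0.6 -0.   0.7] grip 0.087
```

```bash
python3 - <<'E'
from h import *
shot('wrist','wrist13');lid('wrist13')
E
```

```text
lid [-0.4 -8.1] [ 74.7 120.7] 0.12 z 77.5
```

View pics/wrist13.png

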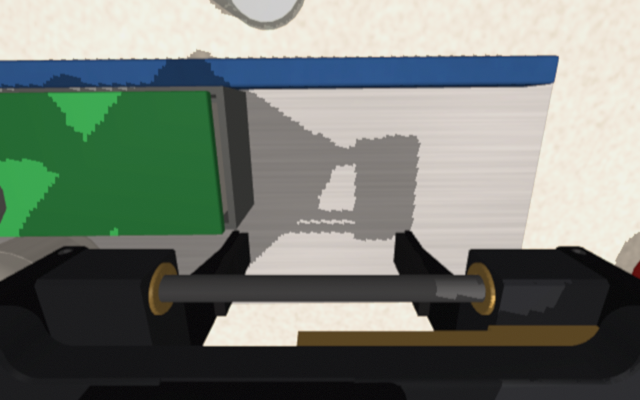

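carry_out --pt "5 0 0 0 0" --pt "0 0 -4 0.01 0" --pt "-4 0 0 0 0" --pt "-2 0 0 0 0"

```text
time: 14.9
position: [0.6149, -0.1172, 0.0393]
tool_rot: [0.062, -0.703, 0.704, -0.078]
ft_force: [-0.1, -0.2, -0.2]
grip_width: 0.087
```

```bash
python3 - <<'E'
from h import *
o,_=st()
E
```

```text
t 14.9 tcp_g [ -50.4 -117.1   39.3] w [ 0.6149 -0.1172  0.0393] jaw_g_deg -91.03 F [-0.1 -0.2 -0.2] grip 0.087
```

carry_out --pt "-2 0 0 -0.01 0" --pt "-1 0 0 0 0"

```text
time: 15.15
position: [0.6175, -0.1168, 0.0392]
tool_rot: [0.066, -0.702, 0.704, -0.082]
ft_force: [-2.0, -1.3, 0.8]
grip_width: 0.0869
```

```bash
python3 - <<'E'
from h import *
o,_=st(); shot('wrist','wrist14');shot('scene','scene14')
a=cv2.imread('pics/scene14.png')[180:270,270:370]
cv2.imwrite('pics/c14.png',cv2.resize(a,None,fx=6.5,fy=6.5,interpolation=cv2.INTER_CUBIC))
E
```

```text
t 15.15 tcp_g [ -47.8 -117.3   39.2] w [ 0.6175 -0.1168  0.0392] jaw_g_deg -90.36 F [-2.  -1.3  0.8] grip 0.0869
```

View pics/wrist14.png

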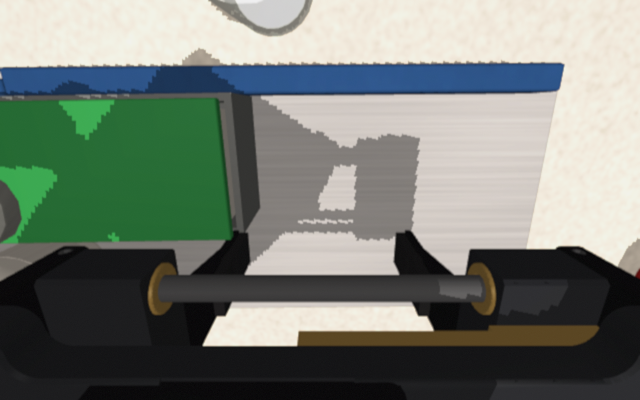

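View pics/c14.png

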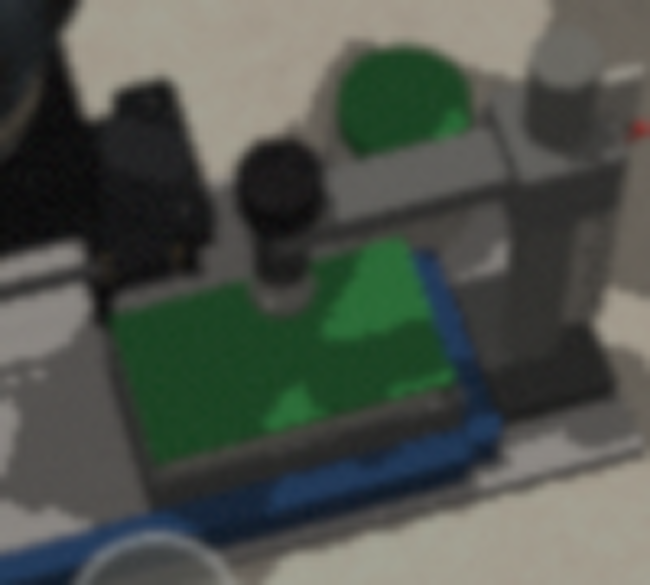

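carry_out --pt "-2 0 0 0 0" --pt "-2 0 0 0 0"

```text
time: 15.5
position: [0.6179, -0.1166, 0.0389]
tool_rot: [0.07, -0.703, 0.704, -0.08]
ft_force: [-5.8, -3.5, 3.7]
grip_width: 0.087
```

```bash
python3 - <<'E'
from h import *
o,_=st()
E
```

```text
t 15.5 tcp_g [ -47.4 -117.2   38.9] w [ 0.6179 -0.1166  0.0389] jaw_g_deg -90.22 F [-5.8 -3.5  3.7] grip 0.087
```

carry_out --pt "-3 0 0 0 0" --pt "0 0 0 0 0"

```text
time: 15.75
position: [0.6173, -0.1167, 0.039]
tool_rot: [0.073, -0.703, 0.703, -0.078]
ft_force: [-0.2, -1.0, 0.4]
grip_width: 0.0871
```

```bash
python3 - <<'E'
from h import *
o,_=st(); shot('wrist','wrist15')
p,d,c,W=load('wrist15'); h=cv2.cvtColor(p,cv2.COLOR_RGB2HSV); H,S,V=h[...,0],h[...,1],h[...,2]; g=w2g(W)
b=(H>100)&(H<125)&(S>110)&(abs(g[...,2]-40)<3)
m=(H>45)&(H<75)&(S>110)&(abs(g[...,2]-77.5)<3)
for y0 in range(-120,10,10):
    q=b&(abs(g[...,1]-y0)<5)&(g[...,0]>20); r=m&(abs(g[...,1]-y0)<5)
    print(y0, np.round(np.percentile(g[q][:,0],[2,50,98]),1) if q.any() else '', np.round(np.percentile(g[r][:,0],[2,98]),1) if r.any() else '')
print(np.round(np.percentile(g[m][:,1],[1]),1))
E
```

```text
t 15.75 tcp_g [ -48.  -117.2   39. ] w [ 0.6173 -0.1167  0.039 ] jaw_g_deg -90.1 F [-0.2 -1.   0.4] grip 0.0871
-120 [41.  48.5 55.6] 
-110 [41.  48.4 55.7] 
-100 [41.  48.6 55.6] 
-90 [41.  48.2 55.6] 
-80 [40.5 48.1 55.7] 
-70 [41.  48.6 55.7] [-34.8  35.6]
-60 [42.1 48.7 55.7] [-33.7  36. ]
-50 [42.1 48.7 55.2] [-34.3  36.1]
-40 [41.6 48.6 55.1] [-34.1  35.6]
-30 [41.6 48.6 55.2] [-34.1  35.6]
-20 [41.6 48.6 55.3] [-34.4  35.6]
-10 [41.6 48.7 55.2] [-34.8  35.7]
0 [41.1 48.2 55.2] [-34.7  35.2]
[-67.5]
```

carry_out --pt "6 0 0 0 0" --pt "30 0 0 0 0.5" --pt "0 -60 0 0 1" --pt "0 -55 -25 0 1" --pt "0 0 -25 0 1" --pt "0 0 -25 0 1" --pt "0 0 0 0 1"

```text
time: 16.68
position: [0.5686, -0.0485, 0.1575]
tool_rot: [-0.066, 0.703, -0.703, 0.081]
ft_force: [0.3, 0.3, 0.1]
grip_width: 0.035
```

```bash
python3 - <<'E'
from h import *
o,_=st(); shot('wrist','wrist16'); lid('wrist16')
E
```

```text
t 16.68 tcp_g [-80.9 -40.1 157.5] w [ 0.5686 -0.0485  0.1575] jaw_g_deg -90.44 F [0.3 0.3 0.1] grip 0.035
lid [ 1.  -1.2] [ 75.5 133. ] 0.7 z 77.5
```

View pics/wrist16.png

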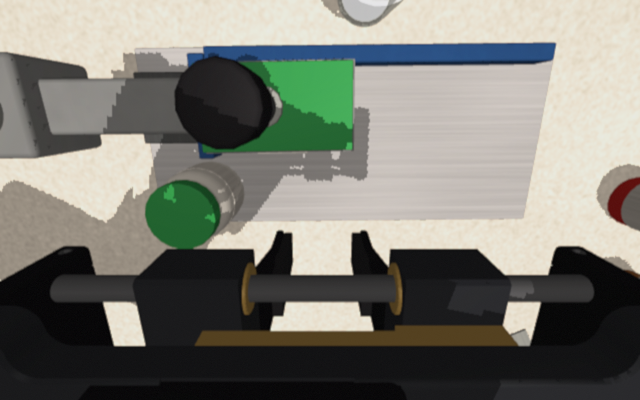

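```bash
python3 - <<'E'
from h import *
for fn in ['wrist11','wrist16']:
    p,d,c,W=load(fn); h=cv2.cvtColor(p,cv2.COLOR_RGB2HSV); H,S,V=h[...,0],h[...,1],h[...,2]; g=w2g(W)
    b=(H>100)&(H<125)&(S>110)&(abs(g[...,2]-40)<3)
    m=(H>45)&(H<75)&(S>110)&(abs(g[...,2]-77.5)<3)
    for x0 in [-45,-38,-34,-30,-26,22,26,30,34]:
        q=b&(abs(g[...,0]-x0)<2.5)&(g[...,1]>50); r=m&(abs(g[...,0]-x0)<2.5)
        print(fn,x0, (np.round([g[q][:,1].min(),g[q][:,1].max()],1)) if q.any() else '', np.round([g[r][:,1].min(),g[r][:,1].max()],1) if r.any() else '')
a=cv2.imread('pics/wrist16.png')[30:170,130:370]
cv2.imwrite('pics/c16.png',cv2.resize(a,None,fx=3.3,fy=3.3,interpolation=cv2.INTER_CUBIC))
E
```

```text
wrist11 -45 [69.2 83.5] 
wrist11 -38 [80.5 83.5] [-66.9  64.5]
wrist11 -34 [81.6 84.1] [-66.9  64.9]
wrist11 -30 [81.2 84.7] [-66.9  65.4]
wrist11 -26 [82.7 83.8] [-66.9  64.9]
wrist11 22 [81.4 85.4] [-66.4  65.4]
wrist11 26 [81.5 84.7] [-66.4  66.5]
wrist11 30 [81.5 84.5] [-66.3  66.5]
wrist11 34 [82.  83.7] [-66.3  65.2]
wrist16 -45 [69.2 83.3] 
wrist16 -38 [81.1 83.7] [-48.6  64.7]
wrist16 -34 [81.2 83.7] [-67.3  64.8]
wrist16 -30  [-67.4  64.1]
wrist16 -26  [-67.3  19.4]
wrist16 22  [-67.1   9.3]
wrist16 26  [-67.   14.6]
wrist16 30  [-67.   20.1]
wrist16 34  [-66.8  25.5]
```

View pics/c16.png

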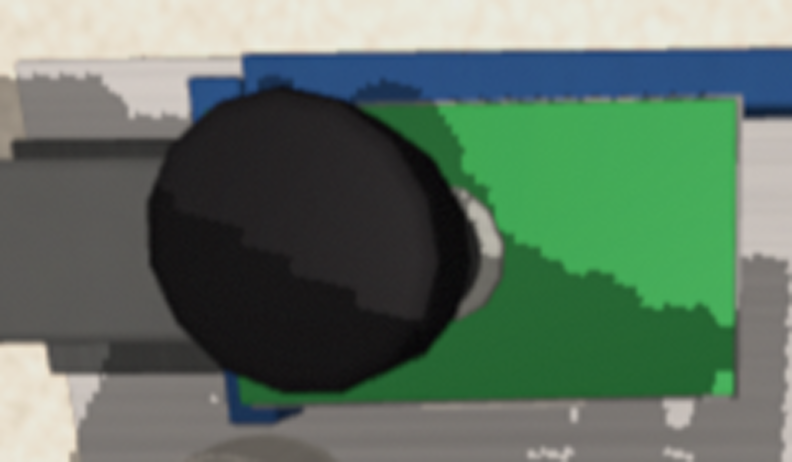

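carry_out --pt "0 -55 0 0 1" --pt "0 -55 0 0 1" --pt "0 0 0 0.175 1" --pt "0 0 0 0.175 1" --pt "0 0 0 0.175 1" --pt "0 0 0 0.175 1" --pt "0 0 0 0.175 1" --pt "0 0 0 0.175 1" --pt "0 0 0 0.175 1"

```text
time: 17.85
position: [0.572, -0.0603, 0.2682]
tool_rot: [0.368, 0.613, -0.604, -0.352]
ft_force: [-0.2, -0.5, -0.1]
grip_width: 0.0006
```

```bash
python3 - <<'E'
from h import *
o,_=st(); print(np.round(o['q'],2)); to([0,0,245])
E
```

```text
t 17.85 tcp_g [-80.1 -52.3 268.2] w [ 0.572  -0.0603  0.2682] jaw_g_deg -163.58 F [-0.2 -0.5 -0.1] grip 0.0006
[-0.3   0.37  1.49  0.01  1.25  2.33]
t 17.85 tcp_g [-80.1 -52.3 268.2] w [ 0.572  -0.0603  0.2682] jaw_g_deg -163.58 F [-0.2 -0.5 -0.1] grip 0.0006
shift to [0, 0, 245] = [ 27.9  25.  -91.1]
```

carry_out --pt "14 0 -45 0 1" --pt "14 0 -45 0 1" --pt "0 10 0 0 1" --pt "0 0 0 0 1"

```text
time: 18.35
position: [0.6408, 0.0034, 0.2573]
tool_rot: [0.371, 0.611, -0.603, -0.354]
ft_force: [-1.4, -0.0, -1.2]
grip_width: 0.0007
```

```bash
python3 - <<'E'
from h import *
o,_=st(); to([0,0,228])
E
```

```text
t 18.35 tcp_g [  0.7  -4.9 257.3] w [0.6408 0.0034 0.2573] jaw_g_deg -164.05 F [-1.4 -0.  -1.2] grip 0.0007
t 18.35 tcp_g [  0.7  -4.9 257.3] w [0.6408 0.0034 0.2573] jaw_g_deg -164.05 F [-1.4 -0.  -1.2] grip 0.0007
shift to [0, 0, 228] = [ 5.3 29.3  0. ]
```

carry_out --pt "5 15 0 0 1" --pt "1 10 0 0 1" --pt "0 3 0 0 1" --pt "0 3 0 0 1" --pt "0 3 0 0 1"

```text
time: 18.98
position: [0.637, 0.006, 0.221]
tool_rot: [0.372, 0.61, -0.602, -0.356]
ft_force: [0.3, -0.9, -0.8]
grip_width: 0.0003
```

```bash
python3 - <<'E'
from h import *
o,_=st()
shot('side','side20')
b=cv2.imread('pics/side20.png')[130:290,240:360]
cv2.imwrite('pics/s20.png',cv2.resize(b,None,fx=3.7,fy=3.7,interpolation=cv2.INTER_CUBIC))
E
```

```text
t 18.98 tcp_g [ -2.4  -1.5 221. ] w [0.637 0.006 0.221] jaw_g_deg -164.28 F [ 0.3 -0.9 -0.8] grip 0.0003
```

View pics/s20.png

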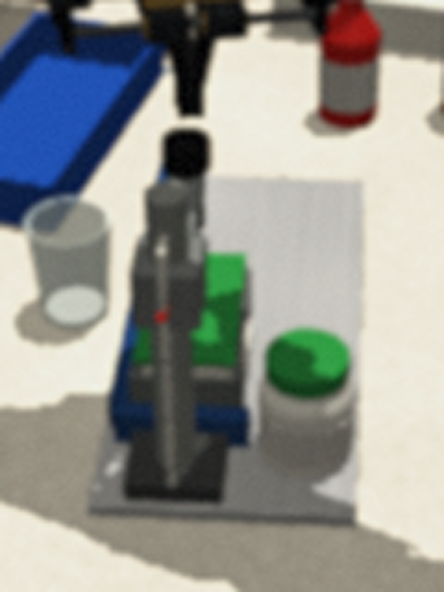

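```bash
python3 - <<'E'
from h import *
p,d,c,W=load('side20'); g=w2g(W)
K=c['K']; Rm=rot(c['orientation'])
def proj(w):
    q=Rm.T@(np.array(w)-c['eye']); return K[0,2]+K[0,0]*q[0]/-q[2],K[1,2]-K[1,1]*q[1]/-q[2]
u,v=proj(g2w([0,0,224])); print('knob px',u,v); print('tcp px',proj(robot.get_obs()['position']))
for r in range(150,200,2): 
    uu=int(round(u)); print(r,p[r,uu],np.round(g[r,uu],0))
E
```

```text
knob px 290.2964112979766 166.76344453021363
tcp px (np.float64(291.3871253340527), np.float64(167.63705954308185))
150 [9 8 8] [ -1.   6. 277.]
152 [10  8  9] [ -2.   9. 273.]
154 [7 6 7] [ -2.  11. 269.]
156 [10  8 11] [ -1.  10. 262.]
158 [4 5 7] [ -1.   9. 255.]
160 [32 29 28] [ -1.   9. 250.]
162 [211 204 185] [  49. -392.   -0.]
164 [159 154 138] [  3. -16. 223.]
166 [15 14 13] [  1.  -5. 223.]
168 [11 12 12] [ -0.   9. 226.]
170 [12 12 11] [ -1.  16. 224.]
172 [9 9 9] [ -1.  18. 219.]
174 [4 4 5] [ -1.  17. 212.]
176 [0 0 2] [ -1.  19. 208.]
178 [45 44 42] [ -1.  18. 201.]
180 [86 88 83] [ -1.  21. 197.]
182 [81 83 78] [-13. 116. 255.]
184 [69 70 66] [-13. 120. 252.]
186 [67 69 64] [-12. 118. 245.]
188 [85 86 81] [-13. 120. 240.]
190 [91 94 87] [-12. 119. 234.]
192 [86 88 83] [-12. 121. 230.]
194 [80 82 75] [-12. 121. 224.]
196 [82 81 78] [-12. 123. 219.]
198 [83 84 79] [-12. 120. 211.]
```

carry_out --pt "1 5 -2 0 1" --pt "0 5 0 0 1" --pt "0 4 0 0 1" --pt "0 3 0 0 1"

```text
time: 19.52
position: [0.6392, 0.0081, 0.2031]
tool_rot: [0.372, 0.611, -0.602, -0.355]
ft_force: [-0.9, 0.2, -0.1]
grip_width: 0.0003
```

carry_out --pt "0 2 0 0 1" --pt "0 2 0 0 1" --pt "0 2 0 0 1"

```text
time: 19.9
position: [0.6392, 0.0081, 0.1982]
tool_rot: [0.372, 0.611, -0.602, -0.355]
ft_force: [-2.3, -0.1, 5.1]
grip_width: 0.0006
```

```bash
python3 - <<'E'
from h import *
o,_=st()
shot('side','side21')
b=cv2.imread('pics/side21.png')[130:290,240:360]
cv2.imwrite('pics/s21.png',cv2.resize(b,None,fx=3.7,fy=3.7,interpolation=cv2.INTER_CUBIC))
E
```

```text
t 19.9 tcp_g [  0.2   0.  198.2] w [0.6392 0.0081 0.1982] jaw_g_deg -164.25 F [-2.3 -0.1  5.1] grip 0.0006
```

View pics/s21.png

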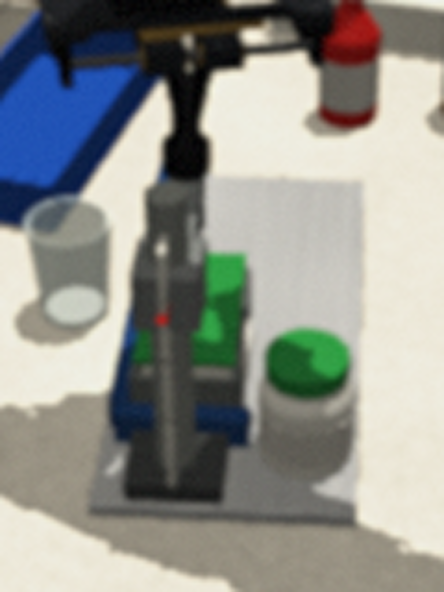

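carry_out --pt "0 4 0 0 1" --pt "0 5 0 0 1" --pt "0 5 0 0 1" --pt "0 5 0 0 1" --pt "0 5 0 0 1" --pt "0 4 0 0 1"

```text
time: 20.7
position: [0.6393, 0.0081, 0.1746]
tool_rot: [0.372, 0.611, -0.602, -0.354]
ft_force: [-1.3, -0.1, 5.3]
grip_width: 0.0007
```

```bash
cat >> h.py <<'E'
def knob(fn):
    p,d,c,W=load(fn); g=w2g(W); V=p.max(-1)
    # column top / carriage arm heights via side/scene: arm top between y 30..80, |x|<10
    q=(abs(g[...,0])<9)&(g[...,1]>30)&(g[...,1]<85)&(g[...,2]>100)
    print(fn,'arm top z',np.round(np.percentile(g[q][:,2],[50,80,95]),1) if q.sum()>5 else q.sum(),q.sum())
    o=robot.get_obs()
E
python3 - <<'E'
from h import *
o,_=st()
for n in ['side','scene']: knob(n+'11')
for n in ['side','scene']:
    shot(n,n+'22'); knob(n+'22')
E
```

```text
t 20.7 tcp_g [  0.3   0.  174.6] w [0.6393 0.0081 0.1746] jaw_g_deg -164.22 F [-1.3 -0.1  5.3] grip 0.0007
side11 arm top z [195.6 197.  197.5] 14
scene11 arm top z [198.4 200.2 202.2] 132
side22 arm top z [452.9 522.3 546.7] 750
scene22 arm top z [551.  555.9 558.9] 147
```

carry_out --pt "0 5 0 0 1" --pt "0 5 0 0 1" --pt "0 5 0 0 1" --pt "0 4 0 0 1" --pt "0 3 0 0 1"

```text
time: 21.42
position: [0.6394, 0.008, 0.1549]
tool_rot: [0.372, 0.611, -0.603, -0.354]
ft_force: [-1.5, 0.1, 6.0]
grip_width: 0.0004
```

```bash
python3 - <<'E'
from h import *
o,_=st()
shot('scene','scene23')
a=cv2.imread('pics/scene23.png')[180:270,270:370]
cv2.imwrite('pics/c23.png',cv2.resize(a,None,fx=6.5,fy=6.5,interpolation=cv2.INTER_CUBIC))
E
```

```text
t 21.43 tcp_g [ 4.000e-01 -1.000e-01  1.549e+02] w [0.6394 0.008  0.1549] jaw_g_deg -164.2 F [-1.5  0.1  6. ] grip 0.0004
```

View pics/c23.png

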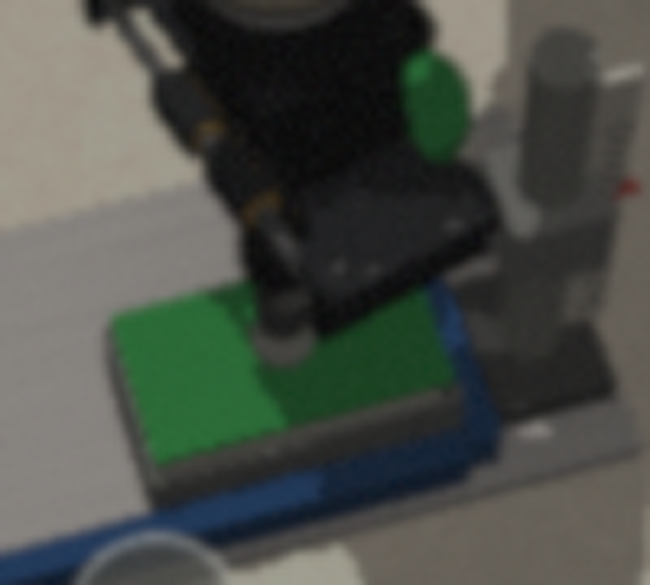

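carry_out --pt "0 3 0 0 1" --pt "0 3 0 0 1" --pt "0 0 0 0 1"

```text
time: 21.85
position: [0.6394, 0.0081, 0.1494]
tool_rot: [0.372, 0.611, -0.603, -0.354]
ft_force: [-0.9, -0.1, 0.3]
grip_width: 0.0003
```

```bash
python3 - <<'E'
from h import *
o,_=st()
E
```

```text
t 21.85 tcp_g [  0.4  -0.  149.4] w [0.6394 0.0081 0.1494] jaw_g_deg -164.19 F [-0.9 -0.1  0.3] grip 0.0003
```

carry_out --pt "0 -20 0 0 1" --pt "0 -60 0 0 1" --pt "20 -60 0 0 1" --pt "60 0 0 0 1" --pt "30 0 0 0 1" --pt "0 0 0 0 1"

```text
time: 22.6
position: [0.585, 0.1072, 0.2896]
tool_rot: [0.374, 0.611, -0.601, -0.354]
ft_force: [0.6, -0.0, 0.4]
grip_width: 0.0007
```

```bash
python3 - <<'E'
from h import *
o,_=st()
shot('wrist','wrist24')
p,d,c,W=load('wrist24'); g=w2g(W); V=p.max(-1)
k=(V<60)&(np.hypot(g[...,0],g[...,1])<17)&(g[...,2]>140)&(g[...,2]<200); print('knob',np.round(np.percentile(g[k],[10,50,90],axis=0),1),k.sum())
lid('wrist24')
f=(abs(g[...,2]-12)<3)&(abs(g[...,0]+80)<25)&(abs(g[...,1]+60)<60); print('plate',np.median(g[f][:,2]),f.sum())
E
```

```text
t 22.6 tcp_g [-31.4 108.5 289.6] w [0.585  0.1072 0.2896] jaw_g_deg -164.34 F [ 0.6 -0.   0.4] grip 0.0007
knob [[-1.170e+01 -1.170e+01  1.723e+02]
 [-0.000e+00 -1.000e-01  1.732e+02]
 [ 1.150e+01  1.160e+01  1.742e+02]] 1091
lid [ 0.9 -0.4] [ 75.5 133.1] 0.63 z 77.5
plate 11.701998117980839 3267
```

View pics/wrist24.png

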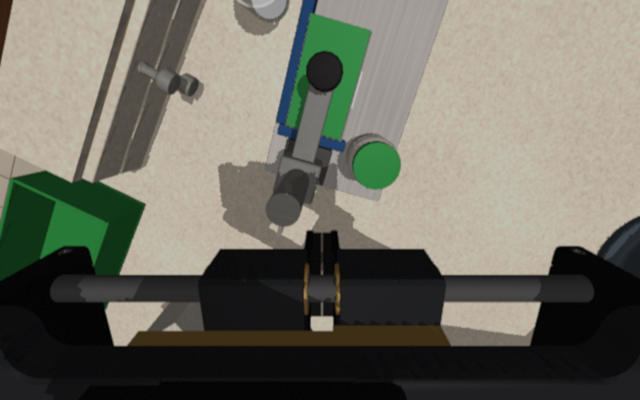

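```bash
python3 - <<'E'
from h import *
to([0,0,165])
p,d,c,W=load('wrist24'); h=cv2.cvtColor(p,cv2.COLOR_RGB2HSV); H,S=h[...,0],h[...,1]; g=w2g(W)
b=(H>100)&(H<125)&(S>110)&(abs(g[...,2]-40)<3)
m=(H>45)&(H<75)&(S>110)&(abs(g[...,2]-77.5)<3)
for y0 in range(-60,70,15):
    q=b&(abs(g[...,1]-y0)<5)&(g[...,0]>20); r=m&(abs(g[...,1]-y0)<5)
    print(y0, np.round([g[q][:,0].min(),g[q][:,0].max()],1) if q.any() else '', np.round([g[r][:,0].min(),g[r][:,0].max()],1) if r.any() else '')
for x0 in range(-40,40,8):
    q=b&(abs(g[...,0]-x0)<3)&(g[...,1]>50); r=m&(abs(g[...,0]-x0)<3)
    print(x0, np.round([g[q][:,1].min(),g[q][:,1].max()],1) if q.any() else '', np.round([g[r][:,1].min(),g[r][:,1].max()],1) if r.any() else '')
a=cv2.imread('pics/wrist24.png')[0:190,240:420]
cv2.imwrite('pics/c24.png',cv2.resize(a,None,fx=3.1,fy=3.1,interpolation=cv2.INTER_CUBIC))
E
```

```text
t 22.65 tcp_g [-31.2 107.5 289.3] w [0.5854 0.1063 0.2893] jaw_g_deg -164.4 F [-0.4  0.7 -0.6] grip 0.0004
shift to [0, 0, 165] = [-109.8  126.1    2.1]
-60 [43.6 54.7] [-36.   36.9]
-45 [43.4 54.8] [-36.2  36.7]
-30 [43.3 55. ] [-36.4  36.8]
-15 [43.  54.6] [-36.5  36.6]
0 [43.  54.6] [-36.5  36.5]
15 [42.8 54.3] [-36.9  36.4]
30 [42.1 54.4] [-37.2  35.9]
45 [42.4 54.4] [-37.3  35.7]
60 [42.4 54.5] [-37.4  35.6]
-40 [71.9 83.7] [29.5 62.2]
-32 [72.  84.4] [-67.2  65.2]
-24 [72.  85.6] [-66.9  65.9]
-16 [71.5 85.6] [-66.5  65.9]
-8  [-66.9 -26.8]
0  [-66.4 -31.7]
8  [-66.8 -32.3]
16  [-66.5 -28. ]
24 [72.1 85.8] [-66.2  65.8]
32 [72.7 84.8] [-66.6  66.3]
```

View pics/c24.png

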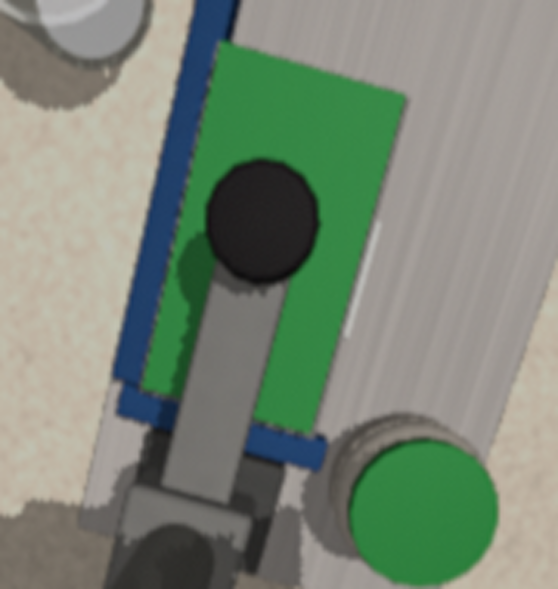

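carry_out --pt "-55 0 1 0 1" --pt "-53 0 1 0 1" --pt "0 40 0 0 1" --pt "0 40 0 0 1" --pt "0 32 0 0 1" --pt "0 0 0 0 1"

```text
time: 23.4
position: [0.6446, -0.0028, 0.1729]
tool_rot: [0.378, 0.609, -0.6, -0.355]
ft_force: [0.4, -0.1, 1.7]
grip_width: 0.0005
```

```bash
python3 - <<'E'
from h import *
to([0,0,149])
E
```

```text
t 23.4 tcp_g [  3.1 -11.7 172.9] w [ 0.6446 -0.0028  0.1729] jaw_g_deg -164.79 F [ 0.4 -0.1  1.7] grip 0.0005
shift to [0, 0, 149] = [12.7 23.6  0.6]
```

carry_out --pt "10 5 0 0 1" --pt "2 6 0 0 1" --pt "0 4 0 0 1" --pt "0 3 0 0 1"

```text
time: 23.9
position: [0.6427, 0.0073, 0.1577]
tool_rot: [0.381, 0.61, -0.599, -0.352]
ft_force: [-0.0, 0.3, 0.9]
grip_width: 0.0008
```

```bash
python3 - <<'E'
from h import *
to([0,0,141])
E
```

```text
t 23.9 tcp_g [  3.4  -1.5 157.7] w [0.6427 0.0073 0.1577] jaw_g_deg -164.8 F [-0.   0.3  0.9] grip 0.0008
shift to [0, 0, 141] = [ 2.8 16.5  3.5]
```

carry_out --pt "1 4 2 0 1" --pt "0 4 1 0 1" --pt "0 2 0 0 1" --pt "0 2 0 0 1" --pt "0 2 0 0 1" --pt "0 2 0 0 1"

```text
time: 24.65
position: [0.6404, 0.0067, 0.1458]
tool_rot: [0.381, 0.61, -0.599, -0.351]
ft_force: [-3.0, 1.0, 7.5]
grip_width: 0.0005
```

carry_out --pt "0 2 0 0 1" --pt "0 2 0 0 1"

```text
time: 24.9
position: [0.6404, 0.0067, 0.1445]
tool_rot: [0.381, 0.61, -0.599, -0.351]
ft_force: [-2.5, 0.7, 8.1]
grip_width: 0.0003
```

carry_out --pt "0 3 0 0 1" --pt "0 3 0 0 1"

```text
time: 25.15
position: [0.6404, 0.0067, 0.1416]
tool_rot: [0.382, 0.611, -0.599, -0.351]
ft_force: [-3.7, 0.7, 8.3]
grip_width: 0.0002
```

```bash
python3 - <<'E'
from h import *
st()
E
```

```text
t 25.15 tcp_g [  1.1  -1.6 141.6] w [0.6404 0.0067 0.1416] jaw_g_deg -164.75 F [-3.7  0.7  8.3] grip 0.0002
```

carry_out --pt "0 -5 0 0 1" --pt "0 -30 0 0 1" --pt "0 -60 0 0 1" --pt "20 -50 0 0 1" --pt "60 0 0 0 1" --pt "30 0 0 0 1" --pt "0 0 0 0 1"

```text
time: 26.02
position: [0.5832, 0.1068, 0.2886]
tool_rot: [0.383, 0.611, -0.598, -0.351]
ft_force: [0.6, 0.1, 0.0]
grip_width: 0.0004
```

```bash
python3 - <<'E'
from h import *
o,_=st()
shot('wrist','wrist25'); shot('scene','scene25')
p,d,c,W=load('wrist25'); g=w2g(W); V=p.max(-1)
k=(V<60)&(np.hypot(g[...,0],g[...,1])<17)&(g[...,2]>140)&(g[...,2]<200); print('knob',np.round(np.percentile(g[k],[10,50,90],axis=0),1),k.sum())
lid('wrist25')
a=cv2.imread('pics/scene25.png')[180:270,270:370]
cv2.imwrite('pics/c25.png',cv2.resize(a,None,fx=6.5,fy=6.5,interpolation=cv2.INTER_CUBIC))
E
```

```text
t 26.02 tcp_g [-33.3 108.5 288.6] w [0.5832 0.1068 0.2886] jaw_g_deg -164.9 F [0.6 0.1 0. ] grip 0.0004
knob [[-11.7 -11.7 164.3]
 [  0.   -0.2 165.4]
 [ 11.6  11.6 166.4]] 1033
lid [ 1.1 -0.7] [ 75.9 133.5] 0.77 z 77.5
```

View pics/c25.png

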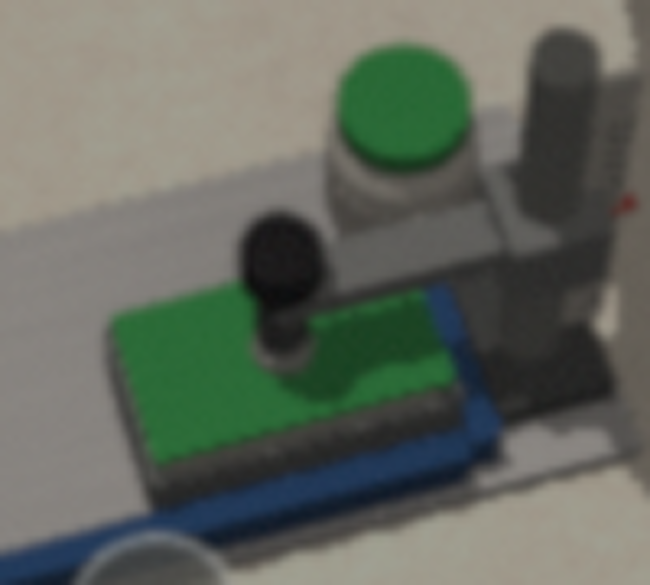

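```bash
python3 - <<'E'
from h import *
for fn in ['wrist5','wrist24','wrist25']:
    p,d,c,W=load(fn); h=cv2.cvtColor(p,cv2.COLOR_RGB2HSV); H,S=h[...,0],h[...,1]; g=w2g(W)
    Rm=rot(c['orientation']);K=c['K']
    v,u=np.mgrid[:400,:640]; D=np.stack([(u-K[0,2])/K[0,0],-(v-K[1,2])/K[1,1],-np.ones_like(u,float)],-1)@Rm.T
    def plane(z): return w2g(c['eye']+D*((z-c['eye'][2])/D[...,2])[...,None])
    def edge(M,P,axis,lo,hi,side,bin=3):
        A=P[M]; o=1-axis; L=[]
        for t in np.arange(lo,hi,bin):
            r=A[abs(A[:,o]-t)<bin/2][:,axis]
            if len(r): L.append((t,r.max() if side>0 else r.min()))
        L=np.array(L); 
        for _ in range(3):
            f=np.polyfit(L[:,0],L[:,1],1); e=L[:,1]-np.polyval(f,L[:,0]); L=L[abs(e)<max(0.5,2*e.std())]
        return round(np.degrees(np.arctan(f[0])),2),np.round(f,4),len(L)
    b=(H>100)&(H<125)&(S>110)&(abs(g[...,2]-40)<4); m=(H>45)&(H<75)&(S>110)&(abs(g[...,2]-77.5)<4)
    P4,P7=plane(.040),plane(.0775)
    yc=-146 if fn=='wrist5' else -.5
    print(fn,'fence outer x',edge(b&(P4[...,0]>30),P4,0,yc-60,yc+60,1))
    print('  lid +x',edge(m,P7,0,yc-60,yc+60,1),'lid -x',edge(m,P7,0,yc-60,yc+60,-1))
    print('  lid -y',edge(m,P7,1,-30,32,-1),'side fence outer',edge(b&(P4[...,1]>60),P4,1,-40,-18,1) if yc>-9 else '')
E
```

```text
wrist5 fence outer x (np.float64(-0.16), array([-2.8000e-03,  5.5312e+01]), 40)
  lid +x (np.float64(-0.28), array([-4.80000e-03,  3.65424e+01]), 40) lid -x (np.float64(0.07), array([ 1.30000e-03, -3.49906e+01]), 34)
  lid -y (np.float64(-0.01), array([-1.000000e-04, -2.119359e+02]), 21) side fence outer 
wrist24 fence outer x (np.float64(-0.24), array([-4.20000e-03,  5.41716e+01]), 40)
  lid +x (np.float64(-0.63), array([-1.10000e-02,  3.61469e+01]), 35) lid -x (np.float64(-0.76), array([-1.32000e-02, -3.65074e+01]), 38)
  lid -y (np.float64(0.52), array([ 9.10000e-03, -6.64926e+01]), 21) side fence outer (np.float64(5.56), array([ 0.0974, 87.2794]), 8)
wrist25 fence outer x (np.float64(-0.16), array([-2.70000e-03,  5.40746e+01]), 39)
  lid +x (np.float64(-0.75), array([-1.31000e-02,  3.61124e+01]), 39) lid -x (np.float64(-0.73), array([-1.27000e-02, -3.65436e+01]), 37)
  lid -y (np.float64(0.58), array([ 1.02000e-02, -6.64229e+01]), 21) side fence outer (np.float64(5.09), array([ 0.0891, 87.0531]), 8)
```

carry_out --pt "-55 0 1 0 1" --pt "-50 0 -6 0 1" --pt "-2 40 0 0 1" --pt "0 40 0 0 1" --pt "0 35 0 0 1" --pt "0 8 0 0 1" --pt "0 0 0 0 1"

```text
time: 27.0
position: [0.6515, -0.0034, 0.1637]
tool_rot: [0.389, 0.608, -0.596, -0.353]
ft_force: [0.6, 1.2, -0.3]
grip_width: 0.0003
```

```bash
python3 - <<'E'
from h import *
to([0,0,143])
E
```

```text
t 27.0 tcp_g [  9.7 -13.8 163.7] w [ 0.6515 -0.0034  0.1637] jaw_g_deg -165.61 F [ 0.6  1.2 -0.3] grip 0.0003
shift to [0, 0, 143] = [16.5 19.9  6.9]
```

carry_out --pt "12 4 5 0 1" --pt "4 5 2 0 1" --pt "0 4 0 0 1" --pt "0 2 0 0 1"

```text
time: 27.5
position: [0.6403, 0.0083, 0.1514]
tool_rot: [0.391, 0.609, -0.595, -0.35]
ft_force: [-0.1, 0.1, 0.4]
grip_width: -0.0001
```

```bash
python3 - <<'E'
from h import *
to([0,0,140.4])
E
```

```text
t 27.5 tcp_g [1.300e+00 1.000e-01 1.514e+02] w [0.6403 0.0083 0.1514] jaw_g_deg -165.55 F [-0.1  0.1  0.4] grip -0.0001
shift to [0, 0, 140.4] = [ 0.7 10.9  1.8]
```

carry_out --pt "0 4 1 0 1" --pt "0 3 0 0 1" --pt "0 2 0 0 1" --pt "0 2 0 0 1"

```text
time: 28.0
position: [0.6406, 0.0076, 0.141]
tool_rot: [0.391, 0.609, -0.595, -0.349]
ft_force: [-3.2, 0.1, 9.1]
grip_width: 0.0004
```

carry_out --pt "0 2 0 0 1" --pt "0 2 0 0 1"

```text
time: 28.25
position: [0.6406, 0.0076, 0.14]
tool_rot: [0.391, 0.609, -0.595, -0.349]
ft_force: [-3.4, 0.7, 9.1]
grip_width: 0.0002
```

Retreat and verify.

carry_out --pt "0 -5 0 0 1" --pt "0 -30 0 0 1" --pt "0 -60 0 0 1" --pt "20 -50 0 0 1" --pt "60 0 0 0 1" --pt "30 0 0 0 1" --pt "0 0 0 0 1"

```text
time: 29.12
position: [0.583, 0.1093, 0.286]
tool_rot: [0.393, 0.61, -0.593, -0.349]
ft_force: [0.3, 0.5, 0.5]
grip_width: 0.0003
```

```bash
python3 - <<'E'
from h import *
o,_=st()
shot('wrist','wrist26'); shot('scene','scene26')
p,d,c,W=load('wrist26'); g=w2g(W); V=p.max(-1)
k=(V<60)&(np.hypot(g[...,0],g[...,1])<17)&(g[...,2]>140)&(g[...,2]<200); print('knob',np.round(np.percentile(g[k],[10,50,90],axis=0),1),k.sum())
lid('wrist26')
a=cv2.imread('pics/scene26.png')[190:250,290:350]
cv2.imwrite('pics/c26.png',cv2.resize(a,None,fx=9,fy=9,interpolation=cv2.INTER_CUBIC))
E
```

```text
t 29.12 tcp_g [-33. 111. 286.] w [0.583  0.1093 0.286 ] jaw_g_deg -165.69 F [0.3 0.5 0.5] grip 0.0003
knob [[-11.6 -11.8 162.7]
 [  0.   -0.2 163.8]
 [ 11.7  11.6 164.8]] 1032
lid [ 1.1 -0.6] [ 75.9 133.3] 0.51 z 77.5
```

View pics/c26.png

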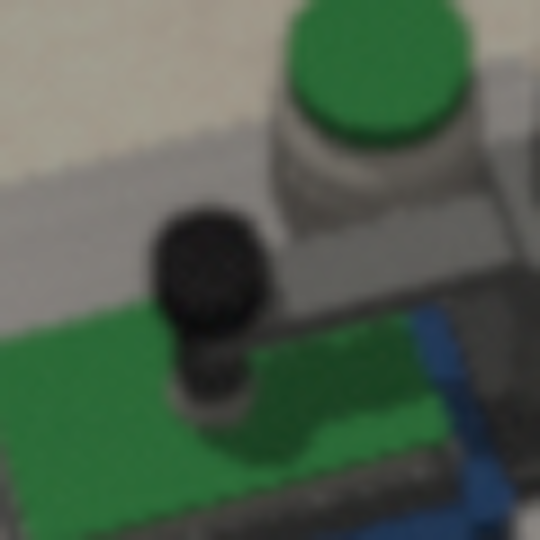

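```bash
python3 - <<'E'
from h import *
robot.hand_in()
E
```

```text
the job is handed in; nothing more can be done
```

I slid the cassette home against both blue fences, lowered the gauge onto its lid, moved the arm clear and handed in at about 29 s. The cassette ended up about half a degree off square, and I could not see the stem colours to confirm the foot's position.

- **Slide:** I pushed the cassette flat against the back fence, then along it to the side fence. After a last nudge at its near end, the overhead wrist view showed it against both fences to within about 1 mm. The lid still looked turned about 0.5° against the back fence. That could mean a gap of up to about 1 mm at one end, which is near what I can measure, and I left it.
- **Lid pushed by mistake:** With the fingers some 24 mm higher than the reported tool point, the side-fence push and the last nudge pressed on the lid, not the shell. Its height read 77.5 mm above the bench before and after, so it does not seem to have moved.
- **Gauge:** I lowered it by pressing the knob with the closed fingers, peaking at about 9 N. The last measurement put the knob top 86.3 mm above the lid, against a target of 87 mm. That means the stem is pushed in about 8.7 mm of its 16 mm, give or take 1 mm. No camera angle showed the red and white parts clearly, so this rests on the measured height alone.
- **Everything else:** The force reading was near zero after I withdrew, so the arm was touching nothing. The jar and beaker looked unmoved in the pictures; I made no separate check of the other bystanders.

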